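Build the sieve stack on the shaker

TASK

Get the sieve shaker ready to grade a sample: build the sieve stack on its receiver pan one piece at a time from the bottom up, first the fine sieve, then the medium, then the coarse, and last the lid, each nested squarely and fully home in the piece below. Leave the pocket scale, the vial and the carton where they are.

Things in the scene. Friction and masses are not known exactly. Their poses are not given: they have to be found in the camera images.
- pan_mouth (a point): Centre, at rim height (74 mm above the worktop), of the open steel receiver pan on the sieve shaker; pan 60 mm outside, 54 mm bore, 24 mm tall. The shaker is a fixed grey box 118 mm square, knob and switch on its dark front panel, with a round aluminium plate (94 mm wide, top at 50 mm) that carries the pan. z up, x to the shaker's back.
- fine_sieve_center (a point): Fine: lowest frame, closest mesh (2 mm), like a closed grey floor. Loose steel sieve, 60 mm outside, 54 mm bore; a 7 mm skirt below (51 mm, tapering to 47) drops into the bore of the piece beneath until frame stands on rim. Frame 20 mm tall, 27 with skirt, 90 g, upright on the worktop. Point: on the axis half-way up the frame, 10 mm below the rim, 17 above the skirt's foot; z up. Take it from above across the frame.
- medium_sieve_center (a point): Medium: middle frame, open mesh, wires every 5 mm. Loose steel sieve, 60 mm outside, 54 mm bore; a 7 mm skirt below (51 mm, tapering to 47) drops into the bore of the piece beneath until frame stands on rim. Frame 26 mm tall, 33 with skirt, 100 g, upright on the worktop. Point: on the axis half-way up the frame, 13 mm below the rim, 20 above the skirt's foot; z up. Take it from above across the frame.
- coarse_sieve_center (a point): Coarse: tallest frame, widest mesh, wires every 12 mm. Loose steel sieve, 60 mm outside, 54 mm bore; a 7 mm skirt below (51 mm, tapering to 47) drops into the bore of the piece beneath until frame stands on rim. Frame 34 mm tall, 41 with skirt, 120 g, upright on the worktop. Point: on the axis half-way up the frame, 17 mm below the rim, 24 above the skirt's foot; z up. Take it from above across the frame.
- lid_center (a point): Lid of the stack: closed steel disc, 60 mm across, side 16 mm high, black knob on top (20 mm wide, 12 mm tall), skirt below (7 mm long, 51 tapering to 47 mm); 35 mm overall, 90 g; stands on its skirt. Point: on the axis half-way up the side, 8 mm below the top face, 15 above the skirt's foot; z up. Take it across its side; the knob fits between the fingers.
- scale_center (a point): Bystander: black pocket scale, lid shut, 126 x 68 x 23 mm, lying flat; the point is its centre, 11.5 mm up. Leave it alone.
- vial_center (a point): Bystander: wide screw-cap sample vial, 36 mm across, 56 mm tall, upright; the point is its centre, 28 mm up. Leave it alone.
- carton_center (a point): Bystander: small folding carton, 60 x 30 mm, 78 mm tall, upright, alone at the back of the worktop; the point is its centre, 39 mm up. Leave it alone.
Things that resemble listed ones, but are neither listed nor needed, are in the scene too. Leave any green or turquoise look-alike of the part that bears coarse_sieve_center alone. Leave any purple look-alike of the part that bears medium_sieve_center alone.

How it is judged (in metres and radians):
On the way, in this order (a step that is already met when the one before it is completed fails the run):
1. the fine sieve is nested on the receiver pan and let go (horizontal distance between fine_sieve_center and pan_mouth below 0.004 m and z of fine_sieve_center in the frame of pan_mouth between 0.007 and 0.013 m and angle between fine_sieve_center's own z axis and vertical below 0.08 rad and contact force between the fingers and fine_sieve below 0.1 N), for 0.2 s.
2. the medium sieve is nested on the fine one and let go (horizontal distance between medium_sieve_center and fine_sieve_center below 0.004 m and z of medium_sieve_center in the frame of fine_sieve_center between 0.02 and 0.026 m and angle between medium_sieve_center's own z axis and vertical below 0.08 rad and contact force between the fingers and medium_sieve below 0.1 N), for 0.2 s.
3. the coarse sieve is nested on the medium one and let go (horizontal distance between coarse_sieve_center and medium_sieve_center below 0.004 m and z of coarse_sieve_center in the frame of medium_sieve_center between 0.027 and 0.033 m and angle between coarse_sieve_center's own z axis and vertical below 0.08 rad and contact force between the fingers and coarse_sieve below 0.1 N), for 0.2 s.
4. the lid is nested on the coarse sieve and let go (horizontal distance between lid_center and coarse_sieve_center below 0.004 m and z of lid_center in the frame of coarse_sieve_center between 0.022 and 0.028 m and angle between lid_center's own z axis and vertical below 0.08 rad and contact force between the fingers and stack_lid below 0.1 N), for 0.2 s.
At the end, for the whole second after the job is handed in: From the bottom up the pan on the shaker carries the fine sieve, the medium sieve, the coarse sieve and the lid; each stands upright (within 4.5 degrees), within 4 mm of centred on the piece below and within 3 mm of its fully nested height, released and at rest (all of step 1 and all of step 2 and all of step 3 and all of step 4 and linear speed of each of fine_sieve, medium_sieve, coarse_sieve, stack_lid below 0.02 m/s); the robot touches nothing.
It fails at once if the pocket scale is pushed aside or knocked over (moved more than 15 mm) (distance of scale_center from where it was at the start of the episode above 0.015 m).
It fails at once if the vial is pushed aside or knocked over (moved more than 15 mm) (distance of vial_center from where it was at the start of the episode above 0.015 m).
It fails at once if the carton is pushed aside or knocked over (moved more than 15 mm) (distance of carton_center from where it was at the start of the episode above 0.015 m).
It also fails if it takes over 112 s, if anything falls off the work surface, if the arm or the gripper's body presses on something with over 40 N, if the wrist force passes 120 N, or if a joint passes its speed limit or range.

ROBOT

A 6-joint arm with a two-finger parallel gripper is mounted at the origin on a cart in front of the work surface, level with it; the furniture and walls round the work are solid. World frame = base frame: x ahead of the robot, y to its left, z up, the work surface at z = 0. Lengths are in mm, angles in rad, forces in N, time in s.
With the tool pointing down it reaches from about 350 to 775 mm from the base axis. Payload 7.3 kg.
Tool frame: the origin (TCP) lies between the finger pads; the fingertips stand tcp_to_tips ahead of it and the grasp point (between the pads) lies 5 mm behind it (tcp_to_tips is the distance from the TCP to the fingertips, in mm); z points along the fingers, x is the direction in which the jaws open and shut, and the axes are right-handed (so a half turn about z gives the same grasp; the last joint's range is limited). The gripper opens to 92 mm and grips with 3 to 60 N. Pads are 19 mm wide; open, the fingers measure 130 mm over their backs; the gripper's body (75 mm by 190 mm) begins 47 mm behind the grasp point.
Start: joints at [-1.339, 0.342, 1.524, -0, 1.275, -0.146], TCP at [193.683, -487.986, 240.741] pointing down, gripper open.
Joint ranges: [-2.53, 2.53], [-0.77, 2.02], [0.04, 2.7], [-1, 4.14], [0.28, 2.66], [-3.11, 3.11]. Speed limits (rad/s): [2.57, 2.57, 3.14, 3.14, 3.14, 3.14].

INTERFACE

Orientations are given as [roll, pitch, yaw] about the fixed x, y, z axes, in that order (R = Rz(yaw) Ry(pitch) Rx(roll)).
In Python, from plant import * gives the robot as it stands.
- The arm moves only by the tool drive_tool, never from a script. Its argument "deltas" is a list of rows, each an object of numbers: "hand": the gripper's target within -1 to 1 (shut at 1, half-way at 0, fully open at -1); "tx", "ty", "tz": the shift along the tool's x, y, z each as a share of 4 cm, from -1 to 1; "wx", "wy", "wz": the turn, a rotation vector about the tool's x, y, z each as a share of 5 degrees, from -1 to 1. In form: [{"hand": .., "tx": .., "ty": .., "tz": .., "wx": .., "wy": .., "wz": ..}, ...]. A call has 1 to 20 rows; each row shifts and turns the commanded pose from where the row before left it, along the tool's axes as they then stand; what a row does not reach is not made up. A row lasts 1/12 s, in which the tool goes at most 41.7 mm and 7.16 degrees, less where a joint would pass 70% of its speed; a pose out of reach is approached as far as the arm can. A call with a number of a shift or a turn outside -1 to 1 is refused whole. A call with a gripper value outside its range is refused whole. The fingers move at their own pace and stop on an object; the grip force is fixed at half the most. Time passes only in rows, so rows that do not move let the fingers close. It gives the time, the measured TCP pose, the force and the opening at its end, in the units of the state.
- get_obs(): the state, without advancing time (a new reading comes with each control period).
- capture(name): name is "side" or "top"; returns the picture (420x560x3 uint8, red, green, blue); there is no depth.
- camera_model(name): a dict with "fx", "fy", "cx", "cy" (pixels), "rvec" (rotation vector, rad) and "tvec" (3), from world to camera coordinates, as OpenCV has them. Camera axes: x right, y down, z forward; pixel columns grow to the right and rows downward; lengths in mm; the calibration is good to about 2 mm. A picture is of the moment at which its call begins. camera_model takes no time and is no camera call.
- close_job(): hands the job in, once; it reports no verdict.
The state is a dict: "time": time; "joint_positions": joint angles; "dq": joint speeds; "tau": joint torques, N m; "tool_pos": TCP position; "tcp_rot": TCP orientation; "contact_force": force on the tool from outside, world axes, zero at the start; "moment": the same for the moment, N m; "grip_width": finger opening in mm.
Only numpy, scipy, OpenCV 4.12 (cv2) and the standard library are available. Lean on these libraries where they do the work, as an engineer would, in place of code of your own. Each camera call takes 0.05 s, during which the arm holds its last target.

## Working session

There is one attempt and no reset: what is moved stays moved. The work goes in short steps, Python scripts to look and compute and a tool call to move; the robot and the scene stay as the last step left them, time stands still between calls to the robot, and variables do not carry over. Pictures are saved under pics/ and viewed, and the job is handed in when it is done.

Besides the shell and the picture viewer there is one more tool, called after "Emit:" in YAML: its name, and indented under it one key for each argument. drive_tool: Moves the arm, as the interface text tells. Its arguments: {"type":"object","properties":{"deltas":{"type":"array","items":{"type":"object","properties":{"hand":{"type":"number"},"tx":{"type":"number"},"ty":{"type":"number"},"tz":{"type":"number"},"wx":{"type":"number"},"wy":{"type":"number"},"wz":{"type":"number"}}}}},"required":["deltas"]}

```bash
ls; mkdir -p pics
python3 - <<'E'
from plant import *
import cv2
for n in("side","top"):
    cv2.imwrite(f"pics/{n}0.png",capture(n)[:,:,::-1]); print(camera_model(n))
print(get_obs())
E
```

```text
pics
{'fx': 449.8169000377518, 'fy': 449.8169000377518, 'cx': 277.6654923121482, 'cy': 210.33400337783607, 'rvec': array([ 2.2774161 , -0.22929746,  0.13381448]), 'tvec': array([-567.87835445,   58.20064303, 1018.88554176])}
{'fx': 449.44105103449164, 'fy': 449.44105103449164, 'cx': 284.88891312988574, 'cy': 217.85491092040024, 'rvec': array([ 2.17202806, -2.16528199,  0.08152104]), 'tvec': array([ -89.9279805 ,  570.06074354, 1040.87167448])}
{'time': 0.1, 'joint_positions': array([-1.33900121e+00,  3.42694428e-01,  1.52490966e+00,  9.70725745e-06,
        1.27540922e+00, -1.45963857e-01]), 'dq': array([-0.00025723, -0.00285468, -0.0022865 ,  0.0005101 , -0.00207454,
        0.00179714]), 'tau': array([ 1.76458303e-03, -4.32003450e+01, -2.44694209e+01,  7.17797340e-02,
        5.26439014e-02, -5.60283740e-05]), 'tool_pos': array([ 193.6020434 , -487.63280175,  240.09710089]), 'tcp_rot': array([-3.14137684e+00,  1.40419778e-03, -1.19304003e+00]), 'contact_force': array([-0.13607715, -0.55153672, -1.01830966]), 'moment': array([-0.05480714,  0.00376786, -0.02335219]), 'grip_width': 92.1489021434018}
```

View pics/side0.png

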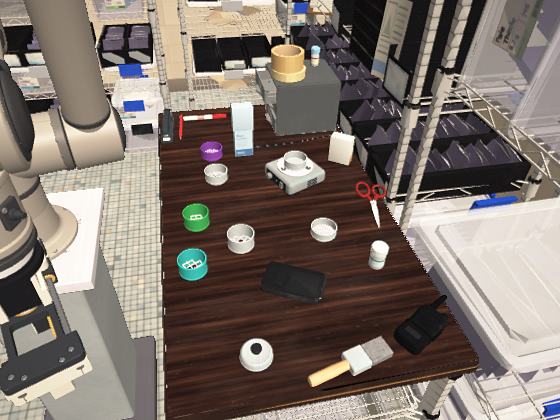

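View pics/top0.png

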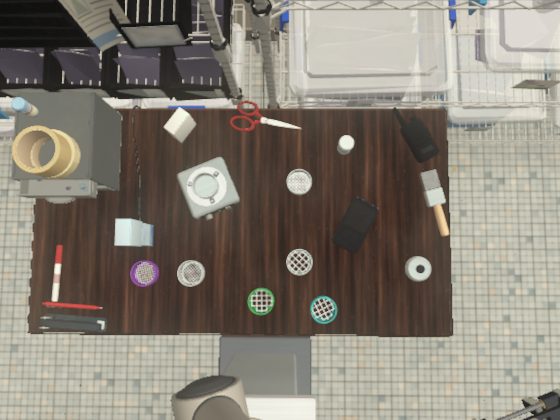

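```bash
python3 -c "
import plant
print([n for n in dir(plant) if not n.startswith('__')]); print(getattr(plant,'tcp_to_tips',None))"
```

```text
['Unreachable', 'camera_model', 'capture', 'close_job', 'get_obs', 'tcp_to_tips']
14.0
```

```bash
cat > h.py <<'E'
from plant import *
import numpy as np, cv2
def cam(n):
    m=camera_model(n); R=cv2.Rodrigues(m["rvec"])[0]; return m,R,np.array(m["tvec"])
def ray(n,u,v):
    m,R,t=cam(n); d=R.T@np.array([(u-m["cx"])/m["fx"],(v-m["cy"])/m["fy"],1.]); return -R.T@t,d
def onplane(n,u,v,z):
    o,d=ray(n,u,v); return o+d*(z-o[2])/d[2]
def proj(n,p):
    m,R,t=cam(n); c=R@np.array(p,float)+t; return m["fx"]*c[0]/c[2]+m["cx"],m["fy"]*c[1]/c[2]+m["cy"]
E
python3 - <<'E'
import cv2,numpy as np
t=cv2.imread("pics/top0.png");s=cv2.imread("pics/side0.png")
def c(i,u,v,r=25): return cv2.resize(i[v-r:v+r,u-r:u+r],(260,260),interpolation=cv2.INTER_CUBIC)
a=np.hstack([c(t,299,181),c(t,191,273),c(t,299,262)])
b=np.hstack([c(s,324,229),c(s,216,174),c(s,240,238)])
cv2.imwrite("pics/crop0.png",np.vstack([a,b]))
a=np.hstack([c(t,418,268),c(t,207,187,38),c(t,210,185,20)])
b=np.hstack([c(s,256,354),c(s,295,165,36),c(s,295,160,20)])
cv2.imwrite("pics/crop1.png",np.vstack([a,b]))
from h import *
for z in (0,): print([onplane("top",u,v,z).round() for u,v in((299,181),(191,273),(299,262),(207,187),(418,268))])
print([onplane("side",u,v,0).round() for u,v in((324,229),(216,174),(240,238),(256,354))])
E
```

```text
[array([ 663., -122.,    0.]), array([439., 138.,   0.]), array([ 466., -122.,    0.]), array([648., 103.,   0.]), array([ 453., -407.,    0.])]
[array([ 670., -104.,    0.]), array([445., 159.,   0.]), array([472., -97.,   0.]), array([ 457., -395.,    0.])]
```

View pics/crop0.png

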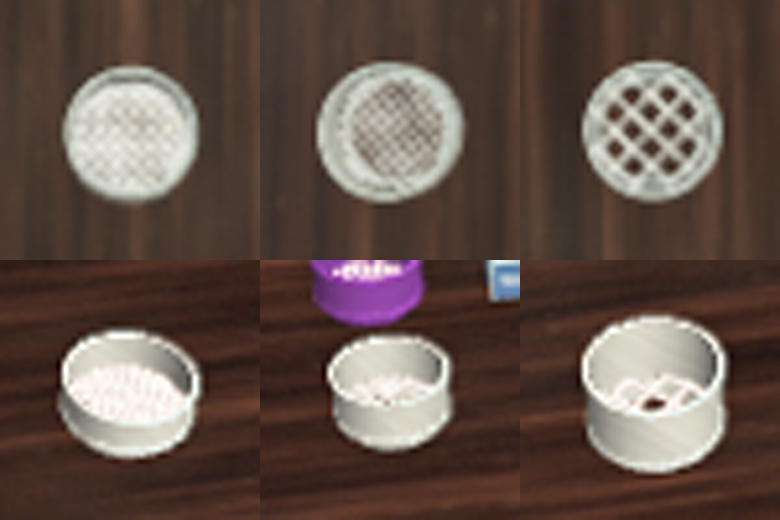

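View pics/crop1.png

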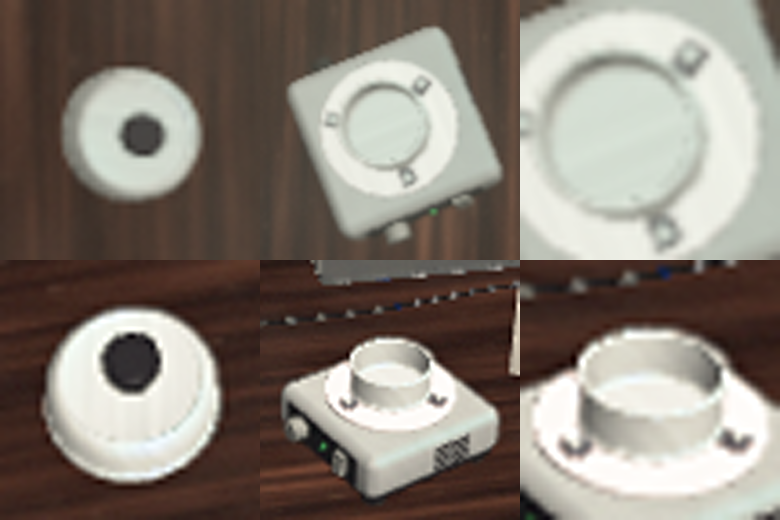

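```bash
cat >> h.py <<'E'
def blob(img,u,v,r=32,thr=105):
    g=img[v-r:v+r,u-r:u+r].min(axis=2); g=cv2.resize(g,None,fx=4,fy=4,interpolation=cv2.INTER_CUBIC)
    m=(g>thr).astype(np.uint8); cs,_=cv2.findContours(m,cv2.RETR_EXTERNAL,cv2.CHAIN_APPROX_NONE)
    c=max(cs,key=cv2.contourArea); h=cv2.convexHull(c); M=cv2.moments(h)
    x,y,w,hh=cv2.boundingRect(h); f=lambda a,b:((a+.5)/4-.5+u-r,(b+.5)/4-.5+v-r)
    return f(M['m10']/M['m00'],M['m01']/M['m00']),(w/4,hh/4)
def tri(p,q):
    o1,d1=ray("top",*p);o2,d2=ray("side",*q)
    A=np.stack([d1,-d2],1); s=np.linalg.lstsq(A,o2-o1,rcond=None)[0]
    a,b=o1+d1*s[0],o2+d2*s[1]; return (a+b)/2,np.linalg.norm(a-b)
E
python3 - <<'E'
from h import *
t=cv2.imread("pics/top0.png");s=cv2.imread("pics/side0.png")
for n,a,b,z in (("fine",(299,181),(324,229),17),("med",(191,273),(216,174),20),("coarse",(299,262),(240,238),24),("lid",(418,268),(256,354),15)):
    p,pw=blob(t,*a,r=22); q,qw=blob(s,*b,r=22)
    print(n,np.round(p,1),pw,np.round(q,1),qw,"tri",tri(p,q)[0].round(1),round(tri(p,q)[1],1),"planes",onplane("top",*p,z).round(1),onplane("side",*q,z).round(1))
E
```

```text
fine [298.7 181.2] (25.75, 26.0) [323.4 229.2] (27.0, 24.75) tri [ 660.7 -121.2   17.1] 2.1 planes [ 659.6 -121.    17. ] [ 661.8 -121.1   17. ]
med [190.4 272.8] (28.0, 26.75) [215.7 173.7] (23.75, 22.25) tri [441.2 134.9  18.6] 2.9 planes [439.8 134.7  20. ] [442.5 132.8  20. ]
coarse [299.  261.6] (27.0, 27.0) [240.4 238.1] (28.0, 30.5) tri [ 468.6 -121.9   24.6] 3.0 planes [ 467.1 -121.7   24. ] [ 470.2 -121.4   24. ]
lid [417.9 268.2] (26.5, 25.25) [256.1 354.6] (34.0, 33.5) tri [ 454.1 -403.5   12. ] 2.7 planes [ 452.8 -402.4   15. ] [ 455.2 -405.4   15. ]
```

Run:
```python
from h import *
t=cv2.imread("pics/top0.png");s=cv2.imread("pics/side0.png")
def c(i,u,v,r=18):
    k=cv2.resize(i[v-r:v+r,u-r:u+r],(396,396),interpolation=cv2.INTER_CUBIC)[:,:,1]
    return cv2.normalize(np.clip(k,140,255),None,0,255,cv2.NORM_MINMAX)
cv2.imwrite("pics/pan.png",np.hstack([c(t,207,186),c(s,295,162)]))
```

```text
(no output)
```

View pics/pan.png

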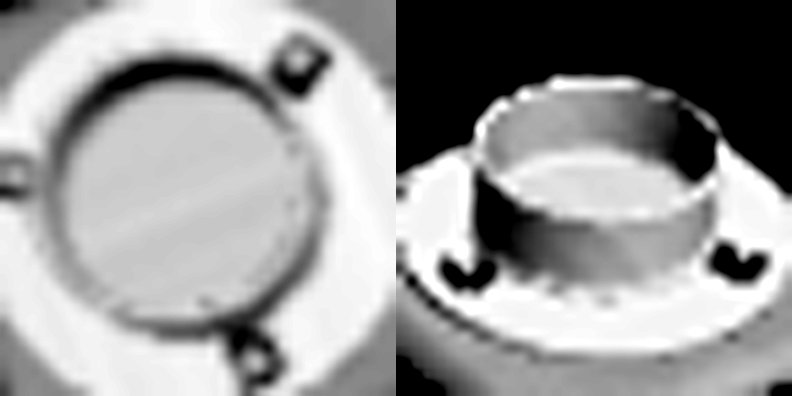

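```bash
cat > pan.py <<'E'
from h import *
from scipy.optimize import least_squares
t=cv2.imread("pics/top0.png").astype(np.float32);s=cv2.imread("pics/side0.png").astype(np.float32)
def fit(P,r):
    P=np.array(P)
    f=lambda c:np.hypot(P[:,0]-c[0],P[:,1]-c[1])-r
    o=least_squares(f,P.mean(0)[:2],loss="soft_l1"); g=lambda c:np.hypot(P[:,0]-c[0],P[:,1]-c[1])-c[2]
    o2=least_squares(g,[*o.x,r],loss="soft_l1")
    return o.x.round(1),f(o.x).std().round(2),o2.x.round(1)
def samp(im,u,v): return cv2.remap(im[:,:,1],np.float32([u]),np.float32([v]),cv2.INTER_LINEAR).ravel()
# side: upper rim edge
P=[];r=np.arange(4,20,.1)
for a in np.radians(np.arange(195,346,5)):
    u=295.3+r*np.cos(a);v=157.6+r*np.sin(a)
    g=samp(s,u,v); k=np.where(g>130)[0].max(); 
    if r[k]<17: P.append(onplane("side",u[k],v[k],74))
print("side",len(P),fit(P,30))
Q=[];r=np.arange(9,15.5,.1)
for a in np.radians(np.arange(185,291,5)):
    u=206.1+r*np.cos(a);v=185.9+r*np.sin(a)
    g=samp(t,u,v); d=np.gradient(g); k=d.argmax(); Q.append(onplane("top",u[k],v[k],74)); 
print("top",len(Q),fit(Q,27))
print("nadir", proj("top",[*ray("top",0,0)[0][:2],0]), ray("top",0,0)[0])
E
python3 pan.py
```

```text
side 31 (array([644.6,  95.7]), np.float64(0.43), array([644.7,  96. ,  29.7]))
top 22 (array([642.4,  95.8]), np.float64(0.53), array([642. ,  95.5,  27.4]))
nadir (np.float64(291.34257020996506), np.float64(258.2407429797791)) [ 475.01029691 -103.69184046 1086.31641605]
```

Emit:
drive_tool:
  deltas:
    - {"hand": -1, "wz": 1}
    - {"hand": -1, "wz": 1}
    - {"hand": -1, "wz": 1}
    - {"hand": -1, "wz": 1}
    - {"hand": -1, "wz": 0.33}
    - {"hand": -1}

```text
invalid input
```

Emit:
drive_tool:
  deltas:
    - {"hand": -1, "tx": 0, "ty": 0, "tz": 0, "wx": 0, "wy": 0, "wz": 1}
    - {"hand": -1, "tx": 0, "ty": 0, "tz": 0, "wx": 0, "wy": 0, "wz": 1}
    - {"hand": -1, "tx": 0, "ty": 0, "tz": 0, "wx": 0, "wy": 0, "wz": 1}
    - {"hand": -1, "tx": 0, "ty": 0, "tz": 0, "wx": 0, "wy": 0, "wz": 1}
    - {"hand": -1, "tx": 0, "ty": 0, "tz": 0, "wx": 0, "wy": 0, "wz": 0.33}

```text
time: 0.52
tool_pos: [193.6, -487.8, 240.3]
tcp_rot: [3.141, 0.001, -1.575]
contact_force: [0.6, -0.6, 1.0]
grip_width: 92.0
```

Emit:
drive_tool:
  deltas:
    - {"hand": -1, "tx": -0.573, "ty": -0.73, "tz": 0, "wx": 0, "wy": 0, "wz": 0}
    - {"hand": -1, "tx": -0.573, "ty": -0.73, "tz": 0, "wx": 0, "wy": 0, "wz": 0}
    - {"hand": -1, "tx": -0.573, "ty": -0.73, "tz": 0, "wx": 0, "wy": 0, "wz": 0}
    - {"hand": -1, "tx": -0.573, "ty": -0.73, "tz": 0, "wx": 0, "wy": 0, "wz": 0}
    - {"hand": -1, "tx": -0.573, "ty": -0.73, "tz": 0, "wx": 0, "wy": 0, "wz": 0}
    - {"hand": -1, "tx": -0.573, "ty": -0.73, "tz": 0, "wx": 0, "wy": 0, "wz": 0}
    - {"hand": -1, "tx": -0.573, "ty": -0.73, "tz": 0, "wx": 0, "wy": 0, "wz": 0}
    - {"hand": -1, "tx": -0.573, "ty": -0.73, "tz": 0, "wx": 0, "wy": 0, "wz": 0}
    - {"hand": -1, "tx": -0.573, "ty": -0.73, "tz": 0, "wx": 0, "wy": 0, "wz": 0}
    - {"hand": -1, "tx": -0.573, "ty": -0.73, "tz": 0, "wx": 0, "wy": 0, "wz": 0}
    - {"hand": -1, "tx": -0.573, "ty": -0.73, "tz": 0, "wx": 0, "wy": 0, "wz": 0}
    - {"hand": -1, "tx": -0.573, "ty": -0.73, "tz": 0, "wx": 0, "wy": 0, "wz": 0}
    - {"hand": -1, "tx": -0.573, "ty": -0.73, "tz": 0, "wx": 0, "wy": 0, "wz": 0}
    - {"hand": -1, "tx": -0.573, "ty": -0.73, "tz": 0, "wx": 0, "wy": 0, "wz": 0}
    - {"hand": -1, "tx": -0.573, "ty": -0.73, "tz": 0, "wx": 0, "wy": 0, "wz": 0}
    - {"hand": -1, "tx": -0.573, "ty": -0.73, "tz": 0, "wx": 0, "wy": 0, "wz": 0}
    - {"hand": -1, "tx": 0, "ty": 0, "tz": 0, "wx": 0, "wy": 0, "wz": 0}

```text
time: 1.93
tool_pos: [664.4, -116.1, 238.7]
tcp_rot: [-3.142, 0.002, -1.566]
contact_force: [-1.5, 0.4, -1.0]
grip_width: 91.8
```

Emit:
drive_tool:
  deltas:
    - {"hand": -1, "tx": 0, "ty": 0, "tz": 1, "wx": 0, "wy": 0, "wz": 0}
    - {"hand": -1, "tx": 0, "ty": 0, "tz": 1, "wx": 0, "wy": 0, "wz": 0}
    - {"hand": -1, "tx": 0, "ty": 0, "tz": 1, "wx": 0, "wy": 0, "wz": 0}
    - {"hand": -1, "tx": 0, "ty": 0, "tz": 1, "wx": 0, "wy": 0, "wz": 0}
    - {"hand": -1, "tx": 0, "ty": 0, "tz": 0, "wx": 0, "wy": 0, "wz": 0}
    - {"hand": -1, "tx": 0, "ty": 0, "tz": 0, "wx": 0, "wy": 0, "wz": 0}
    - {"hand": -1, "tx": 0, "ty": 0, "tz": 0, "wx": 0, "wy": 0, "wz": 0}

```text
time: 2.52
tool_pos: [662.2, -121.9, 83.0]
tcp_rot: [-3.139, -0.001, -1.571]
contact_force: [0.0, 0.4, 0.8]
grip_width: 91.8
```

Run:
```python
from h import *
o=get_obs();print(o['tool_pos'],o['tcp_rot'])
s=capture("side")[:,:,::-1];cv2.imwrite("pics/side1.png",s)
t=capture("top")[:,:,::-1];cv2.imwrite("pics/top1.png",t)
o=get_obs();print(o['tool_pos'],o['tcp_rot'])
cv2.imwrite("pics/c1.png",np.hstack([cv2.resize(s[120:300,220:420],(500,450)),cv2.resize(t[120:240,230:370],(290,450))]))
```

```text
[ 662.15679586 -121.85268321   83.03659803] [-3.13858040e+00 -1.05238784e-03 -1.57095711e+00]
[ 662.77973102 -122.00015658   84.33292405] [-3.13590193e+00 -1.80476436e-03 -1.57102999e+00]
```

View pics/c1.png

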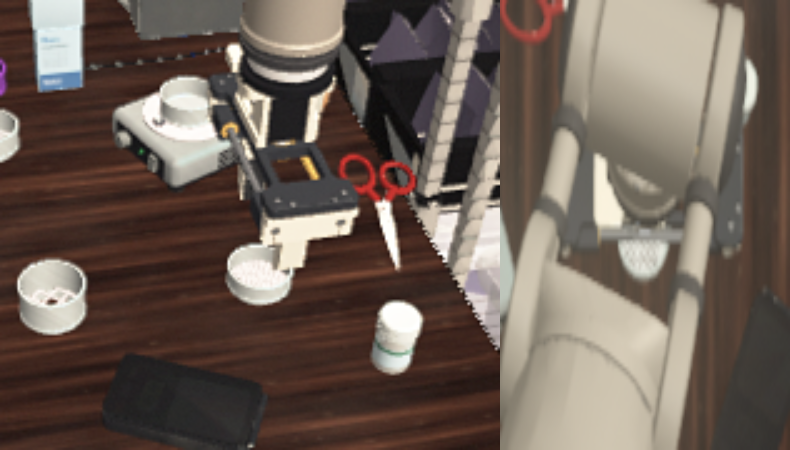

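Emit:
drive_tool:
  deltas:
    - {"hand": -1, "tx": -0.02, "ty": 0.04, "tz": 0.5, "wx": 0, "wy": 0, "wz": 0}
    - {"hand": -1, "tx": 0, "ty": 0, "tz": 0.5, "wx": 0, "wy": 0, "wz": 0}
    - {"hand": -1, "tx": 0, "ty": 0, "tz": 0.4, "wx": 0, "wy": 0, "wz": 0}
    - {"hand": -1, "tx": 0, "ty": 0, "tz": 0.22, "wx": 0, "wy": 0, "wz": 0}
    - {"hand": -1, "tx": 0, "ty": 0, "tz": 0, "wx": 0, "wy": 0, "wz": 0}
    - {"hand": -1, "tx": 0, "ty": 0, "tz": 0, "wx": 0, "wy": 0, "wz": 0}
    - {"hand": -1, "tx": 0, "ty": 0, "tz": 0, "wx": 0, "wy": 0, "wz": 0}
    - {"hand": -1, "tx": 0, "ty": 0, "tz": 0, "wx": 0, "wy": 0, "wz": 0}

```text
time: 3.28
tool_pos: [660.4, -120.8, 17.7]
tcp_rot: [-3.139, -0.001, -1.571]
contact_force: [-0.1, 0.8, 0.0]
grip_width: 91.9
```

Emit:
drive_tool:
  deltas:
    - {"hand": 1, "tx": 0, "ty": 0, "tz": 0, "wx": 0, "wy": 0, "wz": 0}
    - {"hand": 1, "tx": 0, "ty": 0, "tz": 0, "wx": 0, "wy": 0, "wz": 0}
    - {"hand": 1, "tx": 0, "ty": 0, "tz": 0, "wx": 0, "wy": 0, "wz": 0}
    - {"hand": 1, "tx": 0, "ty": 0, "tz": 0, "wx": 0, "wy": 0, "wz": 0}
    - {"hand": 1, "tx": 0, "ty": 0, "tz": 0, "wx": 0, "wy": 0, "wz": 0}
    - {"hand": 1, "tx": 0, "ty": 0, "tz": 0, "wx": 0, "wy": 0, "wz": 0}
    - {"hand": 1, "tx": 0, "ty": 0, "tz": 0, "wx": 0, "wy": 0, "wz": 0}
    - {"hand": 1, "tx": 0, "ty": 0, "tz": 0, "wx": 0, "wy": 0, "wz": 0}
    - {"hand": 1, "tx": 0, "ty": 0, "tz": 0, "wx": 0, "wy": 0, "wz": 0}
    - {"hand": 1, "tx": 0, "ty": 0, "tz": 0, "wx": 0, "wy": 0, "wz": 0}

```text
time: 4.12
tool_pos: [659.3, -120.5, 15.9]
tcp_rot: [3.142, -0.0, -1.571]
contact_force: [0.5, 0.4, 1.1]
grip_width: 59.9
```

Emit:
drive_tool:
  deltas:
    - {"hand": -1, "tx": 0, "ty": 0, "tz": 0, "wx": 0, "wy": 0, "wz": 0}
    - {"hand": -1, "tx": 0, "ty": 0, "tz": 0, "wx": 0, "wy": 0, "wz": 0}
    - {"hand": -1, "tx": 0, "ty": 0, "tz": 0, "wx": 0, "wy": 0, "wz": 0}
    - {"hand": -1, "tx": 0, "ty": 0, "tz": 0, "wx": 0, "wy": 0, "wz": 0}
    - {"hand": -1, "tx": 0, "ty": 0, "tz": 0, "wx": 0, "wy": 0, "wz": -1}
    - {"hand": -1, "tx": 0, "ty": 0, "tz": 0, "wx": 0, "wy": 0, "wz": -1}
    - {"hand": -1, "tx": 0, "ty": 0, "tz": 0, "wx": 0, "wy": 0, "wz": -1}
    - {"hand": -1, "tx": 0, "ty": 0, "tz": 0, "wx": 0, "wy": 0, "wz": -1}
    - {"hand": -1, "tx": 0, "ty": 0, "tz": 0, "wx": 0, "wy": 0, "wz": -1}
    - {"hand": -1, "tx": 0, "ty": 0, "tz": 0, "wx": 0, "wy": 0, "wz": -1}
    - {"hand": -1, "tx": 0, "ty": 0, "tz": 0, "wx": 0, "wy": 0, "wz": -1}
    - {"hand": -1, "tx": 0, "ty": 0, "tz": 0, "wx": 0, "wy": 0, "wz": -1}
    - {"hand": -1, "tx": 0, "ty": 0, "tz": 0, "wx": 0, "wy": 0, "wz": -1}
    - {"hand": -1, "tx": 0, "ty": 0, "tz": 0, "wx": 0, "wy": 0, "wz": -1}
    - {"hand": -1, "tx": 0, "ty": 0, "tz": 0, "wx": 0, "wy": 0, "wz": -1}
    - {"hand": -1, "tx": 0, "ty": 0, "tz": 0, "wx": 0, "wy": 0, "wz": -1}

```text
time: 5.45
tool_pos: [659.3, -120.5, 15.9]
tcp_rot: [3.142, -0.0, -0.519]
contact_force: [-0.5, 0.4, -0.1]
grip_width: 91.7
```

Emit:
drive_tool:
  deltas:
    - {"hand": -1, "tx": 0, "ty": 0, "tz": 0, "wx": 0, "wy": 0, "wz": -1}
    - {"hand": -1, "tx": 0, "ty": 0, "tz": 0, "wx": 0, "wy": 0, "wz": -1}
    - {"hand": -1, "tx": 0, "ty": 0, "tz": 0, "wx": 0, "wy": 0, "wz": -1}
    - {"hand": -1, "tx": 0, "ty": 0, "tz": 0, "wx": 0, "wy": 0, "wz": -1}
    - {"hand": -1, "tx": 0, "ty": 0, "tz": 0, "wx": 0, "wy": 0, "wz": -1}
    - {"hand": -1, "tx": 0, "ty": 0, "tz": 0, "wx": 0, "wy": 0, "wz": -1}
    - {"hand": -1, "tx": 0, "ty": 0, "tz": 0, "wx": 0, "wy": 0, "wz": 0}
    - {"hand": 1, "tx": 0, "ty": 0, "tz": 0, "wx": 0, "wy": 0, "wz": 0}
    - {"hand": 1, "tx": 0, "ty": 0, "tz": 0, "wx": 0, "wy": 0, "wz": 0}
    - {"hand": 1, "tx": 0, "ty": 0, "tz": 0, "wx": 0, "wy": 0, "wz": 0}
    - {"hand": 1, "tx": 0, "ty": 0, "tz": 0, "wx": 0, "wy": 0, "wz": 0}
    - {"hand": 1, "tx": 0, "ty": 0, "tz": 0, "wx": 0, "wy": 0, "wz": 0}
    - {"hand": 1, "tx": 0, "ty": 0, "tz": 0, "wx": 0, "wy": 0, "wz": 0}
    - {"hand": 1, "tx": 0, "ty": 0, "tz": 0, "wx": 0, "wy": 0, "wz": 0}
    - {"hand": 1, "tx": 0, "ty": 0, "tz": 0, "wx": 0, "wy": 0, "wz": 0}
    - {"hand": 1, "tx": 0, "ty": 0, "tz": 0, "wx": 0, "wy": 0, "wz": 0}

```text
time: 6.78
tool_pos: [659.3, -120.5, 15.9]
tcp_rot: [3.142, -0.0, -0.0]
contact_force: [-0.6, -0.9, -0.2]
grip_width: 60.1
```

Emit:
drive_tool:
  deltas:
    - {"hand": 1, "tx": 0, "ty": 0, "tz": -0.4, "wx": 0, "wy": 0, "wz": 0}
    - {"hand": 1, "tx": 0, "ty": 0, "tz": -0.8, "wx": 0, "wy": 0, "wz": 0}
    - {"hand": 1, "tx": 0, "ty": 0, "tz": -0.8, "wx": 0, "wy": 0, "wz": 0}
    - {"hand": 1, "tx": 0, "ty": 0, "tz": -0.8, "wx": 0, "wy": 0, "wz": 0}
    - {"hand": 1, "tx": 0, "ty": -0.4, "tz": -0.2, "wx": 0, "wy": 0, "wz": 0}
    - {"hand": 1, "tx": -0.066, "ty": -0.8, "tz": 0, "wx": 0, "wy": 0, "wz": 0}
    - {"hand": 1, "tx": -0.066, "ty": -0.8, "tz": 0, "wx": 0, "wy": 0, "wz": 0}
    - {"hand": 1, "tx": -0.066, "ty": -0.8, "tz": 0, "wx": 0, "wy": 0, "wz": 0}
    - {"hand": 1, "tx": -0.066, "ty": -0.8, "tz": 0, "wx": 0, "wy": 0, "wz": 0}
    - {"hand": 1, "tx": -0.066, "ty": -0.8, "tz": 0, "wx": 0, "wy": 0, "wz": 0}
    - {"hand": 1, "tx": -0.066, "ty": -0.8, "tz": 0, "wx": 0, "wy": 0, "wz": 0}
    - {"hand": 1, "tx": 0, "ty": -0.21, "tz": 0, "wx": 0, "wy": 0, "wz": 0}
    - {"hand": 1, "tx": 0, "ty": 0, "tz": 0, "wx": 0, "wy": 0, "wz": 0}
    - {"hand": 1, "tx": 0, "ty": 0, "tz": 0, "wx": 0, "wy": 0, "wz": 0}
    - {"hand": 1, "tx": 0, "ty": 0, "tz": 0, "wx": 0, "wy": 0, "wz": 0}

```text
time: 8.03
tool_pos: [643.4, 94.8, 135.5]
tcp_rot: [3.141, 0.001, -0.001]
contact_force: [-0.6, 0.0, -0.2]
grip_width: 59.9
```

Run:
```python
from h import *
s=capture("side")[:,:,::-1];cv2.imwrite("pics/side2.png",s)
t=capture("top")[:,:,::-1];cv2.imwrite("pics/top2.png",t)
o=get_obs();print(o['tool_pos'],o['tcp_rot'],o['grip_width'])
cv2.imwrite("pics/c2.png",np.hstack([cv2.resize(s[90:210,230:360],None,fx=4,fy=4,interpolation=cv2.INTER_CUBIC)]))
```

```text
[643.62199063  94.31829315 135.66773627] [ 3.14118990e+00  2.72596549e-04 -1.95310546e-03] 60.09283062417156
```

View pics/c2.png

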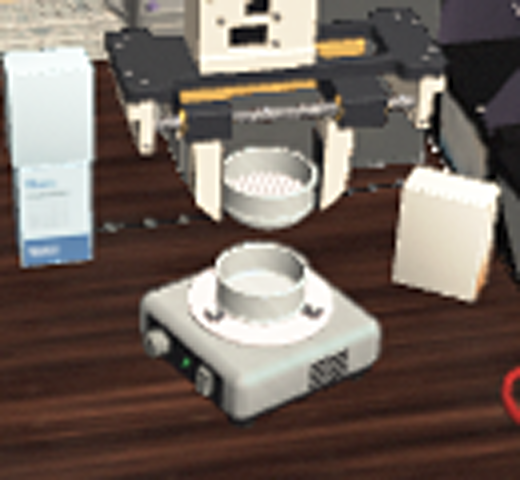

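Run:
```python
from h import *
s=cv2.imread("pics/side2.png")
cv2.imwrite("pics/c2b.png",cv2.resize(s[120:170,275:325],None,fx=12,fy=12,interpolation=cv2.INTER_CUBIC))
print(onplane("side",297.3,136.7,136.7), proj("side",(643.6,94.6,136.7)))
```

```text
[646.33554682  89.53457622 136.7       ] (np.float64(295.7287689175243), np.float64(135.72717095533565))
```

View pics/c2b.png

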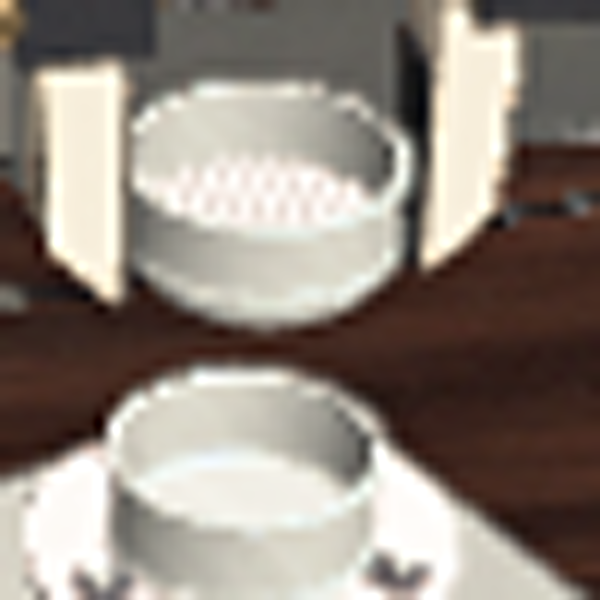

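Run:
```python
from h import *
th=np.linspace(0,2*np.pi,73)
for c in ((643.6,94.6,146.7),(643.5,95.8,74)):
    P=np.array([proj("side",(c[0]+30*np.cos(a),c[1]+30*np.sin(a),c[2])) for a in th])
    Q=((P-[275,120])+.5)*12
    print(Q.min(0).round(),Q.max(0).round())
    l=P[:,0].argmin();r=P[:,0].argmax();print(np.degrees(th[[l,r]]))
m,R,t=cam("side");print(R.round(2),-R.T@t)
```

```text
[110.  77.] [404. 231.]
[165. 345.]
[ 98. 368.] [380. 527.]
[165. 345.]
[[ 0.98 -0.21  0.02]
 [-0.12 -0.64 -0.76]
 [ 0.17  0.74 -0.66]] [ 387.71736413 -830.67430897  723.64101976]
```

Run:
```python
import sys
from pan import *
s2=cv2.imread("pics/side2.png").astype(np.float32)
cu,cv_=proj("side",(643.6,94.6,146.7))
for arcs in (np.arange(205,345,5),np.arange(280,350,5)):
  P=[];r=np.arange(5,16,.1)
  for a in np.radians(arcs):
    u=cu+r*np.cos(a);v=cv_+r*np.sin(a)
    e=1/np.sqrt((np.cos(a)/12.3)**2+(np.sin(a)/6.4)**2)
    g=samp(s2,u,v); d=np.gradient(g); d[(r<e-1.5)|(r>e+2.5)]=9; k=d.argmin(); P.append(onplane("side",u[k],v[k],146.7))
  print(fit(P,30), [ (np.hypot(*(p[:2]-[643.6,94.6]))).round(1) for p in P])
  # same estimator pan
  P=[];c2=proj("side",(644.6,95.7,74))
  for a in np.radians(arcs):
    u=c2[0]+r*np.cos(a);v=c2[1]+r*np.sin(a)
    e=1/np.sqrt((np.cos(a)/11.8)**2+(np.sin(a)/6.6)**2)
    g=samp(s2,u,v); d=np.gradient(g); d[(r<e-1.5)|(r>e+2.5)]=9; k=d.argmin(); P.append(onplane("side",u[k],v[k],74))
  print("pan",fit(P,30))
```

```text
side 31 (array([644.6,  95.7]), np.float64(0.43), array([644.7,  96. ,  29.7]))
top 22 (array([642.4,  95.8]), np.float64(0.53), array([642. ,  95.5,  27.4]))
nadir (np.float64(291.34257020996506), np.float64(258.2407429797791)) [ 475.01029691 -103.69184046 1086.31641605]
(array([645.2,  92.7]), np.float64(1.45), array([644.8,  90.3,  32.2])) [np.float64(28.3), np.float64(26.7), np.float64(28.7), np.float64(26.6), np.float64(28.1), np.float64(27.2), np.float64(28.5), np.float64(28.8), np.float64(29.4), np.float64(29.3), np.float64(25.8), np.float64(28.2), np.float64(28.0), np.float64(26.2), np.float64(25.7), np.float64(28.0), np.float64(26.3), np.float64(30.1), np.float64(30.3), np.float64(28.1), np.float64(28.5), np.float64(32.8), np.float64(29.7), np.float64(29.0), np.float64(31.0), np.float64(31.9), np.float64(30.9), np.float64(28.7)]
pan (array([645.4,  94.5]), np.float64(1.09), array([644.8,  92. ,  32.2]))
(array([681.8, 138.1]), np.float64(2.78), array([350539.4, 425929.8, 551118. ])) [np.float64(28.0), np.float64(26.3), np.float64(30.1), np.float64(30.3), np.float64(28.1), np.float64(28.5), np.float64(32.8), np.float64(29.7), np.float64(29.0), np.float64(31.0), np.float64(31.9), np.float64(30.9), np.float64(28.7), np.float64(33.2)]
pan (array([645.7,  94.4]), np.float64(0.81), array([648. ,  96.7,  26.8]))
```

Emit:
drive_tool:
  deltas:
    - {"hand": 1, "tx": 0, "ty": -0.033, "tz": 0.4, "wx": 0, "wy": 0, "wz": 0}
    - {"hand": 1, "tx": 0, "ty": 0, "tz": 0.4, "wx": 0, "wy": 0, "wz": 0}
    - {"hand": 1, "tx": 0, "ty": 0, "tz": 0.2, "wx": 0, "wy": 0, "wz": 0}
    - {"hand": 1, "tx": 0, "ty": 0, "tz": 0.14, "wx": 0, "wy": 0, "wz": 0}
    - {"hand": 1, "tx": 0, "ty": 0, "tz": 0, "wx": 0, "wy": 0, "wz": 0}
    - {"hand": 1, "tx": 0, "ty": 0, "tz": 0, "wx": 0, "wy": 0, "wz": 0}
    - {"hand": 1, "tx": 0, "ty": 0, "tz": 0, "wx": 0, "wy": 0, "wz": 0}

```text
time: 8.72
tool_pos: [644.1, 97.0, 91.2]
tcp_rot: [3.142, -0.001, -0.0]
contact_force: [0.2, 0.5, -0.6]
grip_width: 60.1
```

Run:
```python
from h import *
s=capture("side")[:,:,::-1];cv2.imwrite("pics/side3.png",s)
o=get_obs();print(o['tool_pos'],o['tcp_rot'],o['grip_width'],o['contact_force'])
cv2.imwrite("pics/c3.png",cv2.resize(s[120:180,265:325],None,fx=9,fy=9,interpolation=cv2.INTER_CUBIC))
```

```text
[644.07125936  97.10036116  91.26771448] [ 3.14154065e+00 -1.68976327e-03 -1.92587391e-04] 59.94098268138816 [ 0.45612811 -0.6311674  -1.59546518]
```

View pics/c3.png

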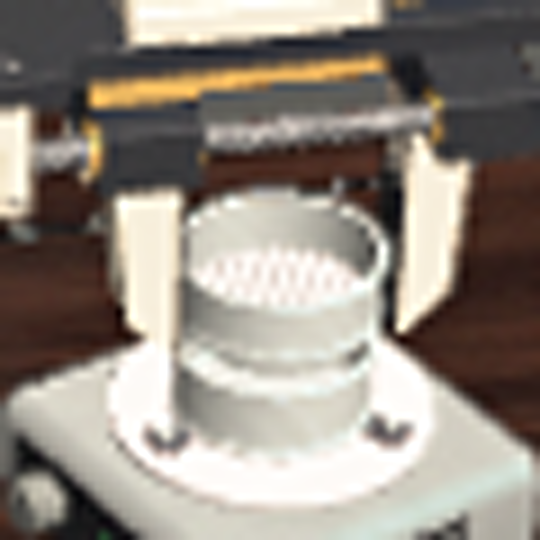

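Run:
```python
from h import *
s=cv2.imread("pics/side3.png")
for v in (146,148,150,152,154,156,158,160,162,164,166,168): print(v, s[v,280:314,2].tolist())
for c in ((643.5,95.8,74),(644,96.9,102.4),(644,96.9,82.4),(643.5,95.8,50)):
    P=np.array([proj("side",(c[0]+30*np.cos(a),c[1]+30*np.sin(a),c[2])) for a in np.linspace(0,6.28,73)])
    print(c,P.min(0).round(1),P.max(0).round(1))
```

```text
146 [248, 247, 247, 250, 229, 138, 199, 211, 217, 219, 219, 220, 221, 215, 208, 210, 203, 197, 189, 182, 171, 160, 149, 138, 125, 107, 167, 177, 69, 94, 252, 250, 247, 247]
148 [248, 247, 247, 250, 229, 135, 199, 212, 222, 232, 242, 244, 254, 253, 244, 255, 246, 255, 236, 255, 214, 223, 168, 141, 117, 103, 93, 251, 109, 111, 251, 249, 247, 248]
150 [249, 247, 247, 251, 226, 147, 226, 251, 254, 237, 254, 248, 255, 233, 255, 229, 255, 233, 255, 241, 255, 249, 252, 243, 200, 146, 222, 175, 59, 172, 251, 249, 247, 250]
152 [249, 247, 248, 253, 191, 102, 107, 141, 208, 248, 231, 255, 243, 253, 247, 253, 247, 248, 245, 248, 252, 248, 253, 246, 240, 227, 215, 104, 33, 212, 251, 249, 252, 254]
154 [251, 247, 248, 253, 192, 104, 111, 128, 142, 154, 160, 171, 179, 199, 206, 222, 225, 227, 229, 231, 224, 218, 219, 219, 210, 206, 206, 134, 46, 233, 255, 254, 180, 72]
156 [244, 248, 249, 253, 190, 128, 143, 144, 151, 158, 167, 179, 185, 194, 200, 205, 209, 210, 213, 217, 219, 220, 219, 216, 220, 222, 235, 110, 37, 255, 146, 57, 54, 58]
158 [212, 255, 254, 254, 152, 195, 210, 177, 175, 197, 195, 2
[... 467 characters left out ...]
 254, 255, 248, 144, 108, 126, 142, 150, 163, 173, 182, 186, 192, 196, 214, 222, 220, 216, 217, 218, 218, 219, 216, 208, 201, 252, 255, 255, 254, 254, 255, 254, 224]
166 [255, 255, 255, 255, 189, 142, 138, 143, 157, 166, 174, 182, 191, 198, 203, 205, 209, 214, 220, 221, 220, 219, 217, 212, 213, 234, 147, 178, 252, 251, 255, 255, 255, 229]
168 [248, 141, 130, 227, 143, 114, 206, 196, 176, 172, 188, 189, 189, 197, 204, 211, 211, 211, 214, 219, 225, 222, 230, 237, 253, 215, 143, 106, 115, 119, 210, 255, 243, 216]
(643.5, 95.8, 74) [282.7 150.1] [306.1 163.4]
(644, 96.9, 102.4) [283.1 140.6] [306.9 153.7]
(644, 96.9, 82.4) [282.9 147.2] [306.4 160.4]
(643.5, 95.8, 50) [282.4 157.8] [305.6 171.2]
```

Emit:
drive_tool:
  deltas:
    - {"hand": 1, "tx": -0.025, "ty": 0.015, "tz": 0.05, "wx": 0, "wy": 0, "wz": 0}
    - {"hand": 1, "tx": 0, "ty": 0, "tz": 0.05, "wx": 0, "wy": 0, "wz": 0}
    - {"hand": 1, "tx": 0, "ty": 0, "tz": 0.04, "wx": 0, "wy": 0, "wz": 0}
    - {"hand": 1, "tx": 0, "ty": 0, "tz": 0.04, "wx": 0, "wy": 0, "wz": 0}
    - {"hand": 1, "tx": 0, "ty": 0, "tz": 0, "wx": 0, "wy": 0, "wz": 0}
    - {"hand": 1, "tx": 0, "ty": 0, "tz": 0, "wx": 0, "wy": 0, "wz": 0}

```text
time: 9.27
tool_pos: [642.9, 96.6, 83.1]
tcp_rot: [3.142, -0.001, -0.0]
contact_force: [3.1, 0.0, -2.6]
grip_width: 59.8
```

Emit:
drive_tool:
  deltas:
    - {"hand": 1, "tx": 0, "ty": 0, "tz": 0.02, "wx": 0, "wy": 0, "wz": 0}
    - {"hand": -1, "tx": 0, "ty": 0, "tz": 0, "wx": 0, "wy": 0, "wz": 0}
    - {"hand": -1, "tx": 0, "ty": 0, "tz": 0, "wx": 0, "wy": 0, "wz": 0}
    - {"hand": -1, "tx": 0, "ty": 0, "tz": 0, "wx": 0, "wy": 0, "wz": 0}
    - {"hand": -1, "tx": 0, "ty": 0, "tz": 0, "wx": 0, "wy": 0, "wz": 0}
    - {"hand": -1, "tx": 0, "ty": 0, "tz": 0, "wx": 0, "wy": 0, "wz": 0}
    - {"hand": -1, "tx": 0, "ty": 0, "tz": -0.5, "wx": 0, "wy": 0, "wz": 0}
    - {"hand": -1, "tx": 0, "ty": 0, "tz": -1, "wx": 0, "wy": 0, "wz": 0}
    - {"hand": -1, "tx": 0, "ty": 0, "tz": -1, "wx": 0, "wy": 0, "wz": 0}
    - {"hand": -1, "tx": 0, "ty": 0, "tz": -0.5, "wx": 0, "wy": 0, "wz": 0}
    - {"hand": -1, "tx": 0, "ty": 0, "tz": 0, "wx": 0, "wy": 0, "wz": 0}

```text
time: 10.18
tool_pos: [644.9, 96.8, 208.7]
tcp_rot: [-3.141, -0.011, 0.0]
contact_force: [0.4, -0.4, -0.1]
grip_width: 91.7
```

Run:
```python
from h import *
s=capture("side")[:,:,::-1];cv2.imwrite("pics/side4.png",s)
o=get_obs();print(o['tool_pos'],o['tcp_rot'],o['grip_width'],o['contact_force'])
cv2.imwrite("pics/c4.png",cv2.resize(s[120:180,265:325],None,fx=9,fy=9,interpolation=cv2.INTER_CUBIC))
```

```text
[643.67571474  96.69617514 205.3651154 ] [-3.14149377e+00 -5.83684098e-03 -2.06293656e-05] 91.9700381536688 [ 0.0885467  -0.52589422  0.09912913]
```

View pics/c4.png

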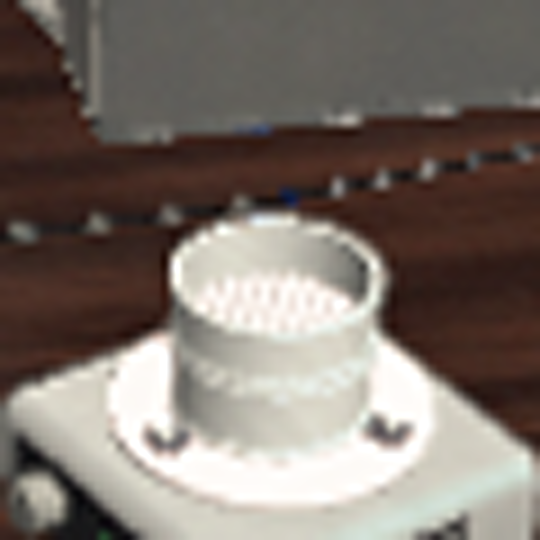

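Emit:
drive_tool:
  deltas:
    - {"hand": -1, "tx": -0.5, "ty": -0.1, "tz": 0, "wx": 0, "wy": 0, "wz": 0}
    - {"hand": -1, "tx": -0.85, "ty": -0.16, "tz": 0, "wx": 0, "wy": 0, "wz": 0}
    - {"hand": -1, "tx": -0.85, "ty": -0.16, "tz": 0, "wx": 0, "wy": 0, "wz": 0}
    - {"hand": -1, "tx": -0.85, "ty": -0.16, "tz": 0, "wx": 0, "wy": 0, "wz": 0}
    - {"hand": -1, "tx": -0.85, "ty": -0.16, "tz": 0, "wx": 0, "wy": 0, "wz": 0}
    - {"hand": -1, "tx": -0.85, "ty": -0.16, "tz": 0, "wx": 0, "wy": 0, "wz": 0}
    - {"hand": -1, "tx": -0.34, "ty": -0.06, "tz": 0.4, "wx": 0, "wy": 0, "wz": 0}
    - {"hand": -1, "tx": 0, "ty": 0, "tz": 0.8, "wx": 0, "wy": 0, "wz": 0}
    - {"hand": -1, "tx": 0, "ty": 0, "tz": 0.8, "wx": 0, "wy": 0, "wz": 0}
    - {"hand": -1, "tx": 0, "ty": 0, "tz": 0.5, "wx": 0, "wy": 0, "wz": 0}
    - {"hand": -1, "tx": 0, "ty": 0, "tz": 0.1, "wx": 0, "wy": 0, "wz": 0}
    - {"hand": -1, "tx": 0, "ty": 0, "tz": 0, "wx": 0, "wy": 0, "wz": 0}
    - {"hand": -1, "tx": 0, "ty": 0, "tz": 0, "wx": 0, "wy": 0, "wz": 0}
    - {"hand": -1, "tx": 0, "ty": 0, "tz": 0, "wx": 0, "wy": 0, "wz": 0}

```text
time: 11.4
tool_pos: [439.6, 135.1, 99.2]
tcp_rot: [-3.141, -0.002, -0.0]
contact_force: [0.3, -1.0, 0.2]
grip_width: 91.8
```

Run:
```python
from h import *
s=capture("side")[:,:,::-1];cv2.imwrite("pics/side5.png",s)
o=get_obs();print(o['tool_pos'],o['tcp_rot'],o['grip_width'],o['contact_force'])
cv2.imwrite("pics/c5.png",cv2.resize(s[90:210,140:280],None,fx=4,fy=4,interpolation=cv2.INTER_CUBIC))
```

```text
[439.7117551  135.10787961  99.37624182] [-3.14138293e+00 -2.23301713e-03 -1.57427353e-04] 91.53938676580107 [ 0.6265067  -0.16386797  0.49315836]
```

View pics/c5.png

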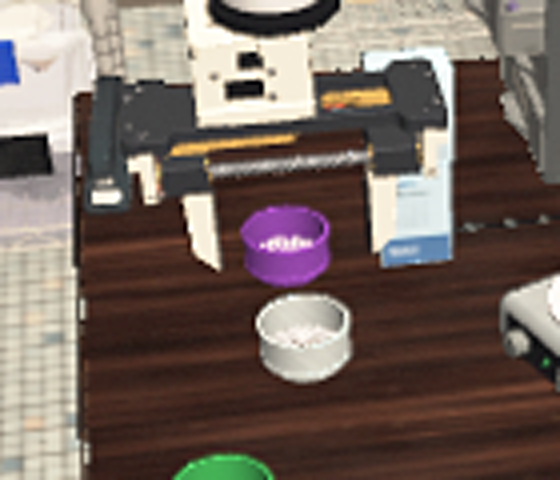

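Run:
```python
from h import *
print([onplane("side",140+a/4,90+b/4,0).round() for a,b in ((383,262),(450,258))], [onplane("top",u,v,78).round() for u,v in ((116,220),(140,220),(116,246),(140,246))])
```

```text
[array([509., 237.,   0.]), array([557., 233.,   0.])] [array([560., 293.,  78.]), array([560., 239.,  78.]), array([501., 291.,  78.]), array([501., 237.,  78.])]
```

Emit:
drive_tool:
  deltas:
    - {"hand": -1, "tx": 0, "ty": 0, "tz": 0.5, "wx": 0, "wy": 0, "wz": 0}
    - {"hand": -1, "tx": 0, "ty": 0, "tz": 0.7, "wx": 0, "wy": 0, "wz": 0}
    - {"hand": -1, "tx": 0, "ty": 0, "tz": 0.5, "wx": 0, "wy": 0, "wz": 0}
    - {"hand": -1, "tx": 0, "ty": 0, "tz": 0.3, "wx": 0, "wy": 0, "wz": 0}
    - {"hand": -1, "tx": 0, "ty": 0, "tz": 0, "wx": 0, "wy": 0, "wz": 0}
    - {"hand": -1, "tx": 0, "ty": 0, "tz": 0, "wx": 0, "wy": 0, "wz": 0}
    - {"hand": 1, "tx": 0, "ty": 0, "tz": 0, "wx": 0, "wy": 0, "wz": 0}
    - {"hand": 1, "tx": 0, "ty": 0, "tz": 0, "wx": 0, "wy": 0, "wz": 0}
    - {"hand": 1, "tx": 0, "ty": 0, "tz": 0, "wx": 0, "wy": 0, "wz": 0}
    - {"hand": 1, "tx": 0, "ty": 0, "tz": 0, "wx": 0, "wy": 0, "wz": 0}
    - {"hand": 1, "tx": 0, "ty": 0, "tz": 0, "wx": 0, "wy": 0, "wz": 0}
    - {"hand": 1, "tx": 0, "ty": 0, "tz": 0, "wx": 0, "wy": 0, "wz": 0}
    - {"hand": 1, "tx": 0, "ty": 0, "tz": 0, "wx": 0, "wy": 0, "wz": 0}
    - {"hand": 1, "tx": 0, "ty": 0, "tz": 0, "wx": 0, "wy": 0, "wz": 0}
    - {"hand": 1, "tx": 0, "ty": 0, "tz": 0, "wx": 0, "wy": 0, "wz": 0}

```text
time: 12.7
tool_pos: [439.2, 135.1, 18.7]
tcp_rot: [-3.142, -0.001, -0.0]
contact_force: [-0.4, 0.2, 6.0]
grip_width: 59.8
```

Emit:
drive_tool:
  deltas:
    - {"hand": 1, "tx": 0, "ty": 0, "tz": -0.4, "wx": 0, "wy": 0, "wz": 0}
    - {"hand": 1, "tx": 0, "ty": 0, "tz": -0.8, "wx": 0, "wy": 0, "wz": 0}
    - {"hand": 1, "tx": 0, "ty": 0, "tz": -0.8, "wx": 0, "wy": 0, "wz": 0}
    - {"hand": 1, "tx": 0, "ty": 0, "tz": -0.8, "wx": 0, "wy": 0, "wz": 0}
    - {"hand": 1, "tx": 0.3, "ty": 0.06, "tz": -0.75, "wx": 0, "wy": 0, "wz": 0}
    - {"hand": 1, "tx": 0.8, "ty": 0.155, "tz": 0, "wx": 0, "wy": 0, "wz": 0}
    - {"hand": 1, "tx": 0.8, "ty": 0.155, "tz": 0, "wx": 0, "wy": 0, "wz": 0}
    - {"hand": 1, "tx": 0.8, "ty": 0.155, "tz": 0, "wx": 0, "wy": 0, "wz": 0}
    - {"hand": 1, "tx": 0.8, "ty": 0.155, "tz": 0, "wx": 0, "wy": 0, "wz": 0}
    - {"hand": 1, "tx": 0.8, "ty": 0.155, "tz": 0, "wx": 0, "wy": 0, "wz": 0}
    - {"hand": 1, "tx": 0.6, "ty": 0.1, "tz": 0, "wx": 0, "wy": 0, "wz": 0}
    - {"hand": 1, "tx": 0.2, "ty": 0.03, "tz": 0, "wx": 0, "wy": 0, "wz": 0}
    - {"hand": 1, "tx": 0, "ty": 0, "tz": 0, "wx": 0, "wy": 0, "wz": 0}
    - {"hand": 1, "tx": 0, "ty": 0, "tz": 0, "wx": 0, "wy": 0, "wz": 0}
    - {"hand": 1, "tx": 0, "ty": 0, "tz": 0, "wx": 0, "wy": 0, "wz": 0}
    - {"hand": 1, "tx": 0, "ty": 0, "tz": 0, "wx": 0, "wy": 0, "wz": 0}
    - {"hand": 1, "tx": 0, "ty": 0, "tz": 0, "wx": 0, "wy": 0, "wz": 0}

```text
time: 14.12
tool_pos: [642.2, 96.8, 160.6]
tcp_rot: [3.142, 0.0, 0.0]
contact_force: [0.3, 0.2, -1.2]
grip_width: 60.0
```

Emit:
drive_tool:
  deltas:
    - {"hand": 1, "tx": 0.02, "ty": 0.0, "tz": 0.4, "wx": 0, "wy": 0, "wz": 0}
    - {"hand": 1, "tx": 0, "ty": 0, "tz": 0.4, "wx": 0, "wy": 0, "wz": 0}
    - {"hand": 1, "tx": 0, "ty": 0, "tz": 0.24, "wx": 0, "wy": 0, "wz": 0}
    - {"hand": 1, "tx": 0, "ty": 0, "tz": 0.1, "wx": 0, "wy": 0, "wz": 0}
    - {"hand": 1, "tx": 0, "ty": 0, "tz": 0, "wx": 0, "wy": 0, "wz": 0}
    - {"hand": 1, "tx": 0, "ty": 0, "tz": 0, "wx": 0, "wy": 0, "wz": 0}
    - {"hand": 1, "tx": 0, "ty": 0, "tz": 0, "wx": 0, "wy": 0, "wz": 0}

```text
time: 14.7
tool_pos: [644.2, 96.5, 115.7]
tcp_rot: [3.142, -0.002, -0.0]
contact_force: [0.3, 0.1, -1.1]
grip_width: 59.8
```

```bash
cat > look.py <<'E'
import sys
from h import *
k=sys.argv[1]; v0=int(sys.argv[2])
s=capture("side")[:,:,::-1];cv2.imwrite(f"pics/side{k}.png",s)
o=get_obs();print(o['tool_pos'],o['tcp_rot'],o['grip_width'],o['contact_force'])
cv2.imwrite(f"pics/c{k}.png",cv2.resize(s[v0:v0+60,265:325],None,fx=9,fy=9,interpolation=cv2.INTER_CUBIC))
E
python3 look.py 6 120
```

```text
[644.21545351  96.4428283  115.75512004] [ 3.14155697e+00 -1.79563369e-03 -6.47482828e-05] 59.98134479017881 [-0.13254167  1.34689458 -0.5182276 ]
```

View pics/c6.png

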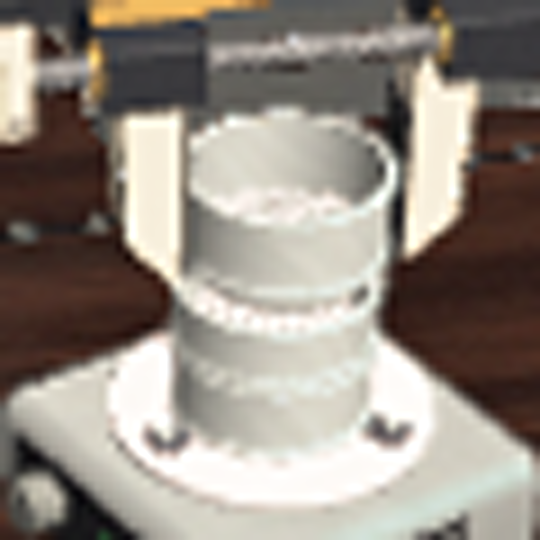

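Emit:
drive_tool:
  deltas:
    - {"hand": 1, "tx": -0.025, "ty": 0, "tz": 0.06, "wx": 0, "wy": 0, "wz": 0}
    - {"hand": 1, "tx": 0, "ty": 0, "tz": 0.06, "wx": 0, "wy": 0, "wz": 0}
    - {"hand": 1, "tx": 0, "ty": 0, "tz": 0.05, "wx": 0, "wy": 0, "wz": 0}
    - {"hand": 1, "tx": 0, "ty": 0, "tz": 0.05, "wx": 0, "wy": 0, "wz": 0}
    - {"hand": 1, "tx": 0, "ty": 0, "tz": 0.03, "wx": 0, "wy": 0, "wz": 0}
    - {"hand": 1, "tx": 0, "ty": 0, "tz": 0, "wx": 0, "wy": 0, "wz": 0}
    - {"hand": 1, "tx": 0, "ty": 0, "tz": 0, "wx": 0, "wy": 0, "wz": 0}

```text
time: 15.33
tool_pos: [642.9, 96.4, 105.7]
tcp_rot: [3.141, -0.001, -0.0]
contact_force: [-2.1, -0.2, 5.7]
grip_width: 60.0
```

Seated at the expected height (TCP 105.7); release, rise and look.

Emit:
drive_tool:
  deltas:
    - {"hand": -1, "tx": 0, "ty": 0, "tz": 0, "wx": 0, "wy": 0, "wz": 0}
    - {"hand": -1, "tx": 0, "ty": 0, "tz": 0, "wx": 0, "wy": 0, "wz": 0}
    - {"hand": -1, "tx": 0, "ty": 0, "tz": 0, "wx": 0, "wy": 0, "wz": 0}
    - {"hand": -1, "tx": 0, "ty": 0, "tz": 0, "wx": 0, "wy": 0, "wz": 0}
    - {"hand": -1, "tx": 0, "ty": 0, "tz": 0, "wx": 0, "wy": 0, "wz": 0}
    - {"hand": -1, "tx": 0, "ty": 0, "tz": -0.5, "wx": 0, "wy": 0, "wz": 0}
    - {"hand": -1, "tx": 0, "ty": 0, "tz": -1, "wx": 0, "wy": 0, "wz": 0}
    - {"hand": -1, "tx": 0, "ty": 0, "tz": -1, "wx": 0, "wy": 0, "wz": 0}
    - {"hand": -1, "tx": 0, "ty": 0, "tz": -0.3, "wx": 0, "wy": 0, "wz": 0}
    - {"hand": -1, "tx": 0, "ty": 0, "tz": 0, "wx": 0, "wy": 0, "wz": 0}
    - {"hand": -1, "tx": 0, "ty": 0, "tz": 0, "wx": 0, "wy": 0, "wz": 0}

```text
time: 16.25
tool_pos: [642.8, 96.4, 217.2]
tcp_rot: [3.142, -0.001, -0.0]
contact_force: [0.9, -0.3, -1.6]
grip_width: 92.1
```

```bash
python3 look.py 7 120
```

```text
[642.12402623  96.41047686 215.61076786] [ 3.14143961e+00  1.69045421e-03 -2.63937216e-05] 91.92459422249863 [ 0.23336439 -0.64239257 -0.24449267]
```

View pics/c7.png

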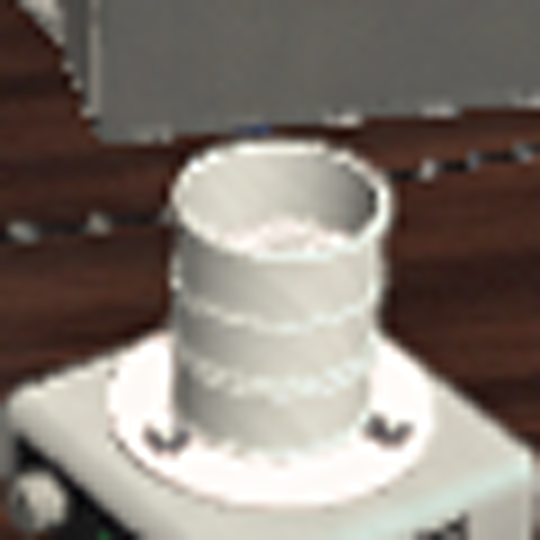

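Emit:
drive_tool:
  deltas:
    - {"hand": -1, "tx": -0.487, "ty": 0.604, "tz": 0, "wx": 0, "wy": 0, "wz": 0}
    - {"hand": -1, "tx": -0.487, "ty": 0.604, "tz": 0, "wx": 0, "wy": 0, "wz": 0}
    - {"hand": -1, "tx": -0.487, "ty": 0.604, "tz": 0, "wx": 0, "wy": 0, "wz": 0}
    - {"hand": -1, "tx": -0.487, "ty": 0.604, "tz": 0, "wx": 0, "wy": 0, "wz": 0}
    - {"hand": -1, "tx": -0.487, "ty": 0.604, "tz": 0, "wx": 0, "wy": 0, "wz": 0}
    - {"hand": -1, "tx": -0.487, "ty": 0.604, "tz": 0, "wx": 0, "wy": 0, "wz": 0}
    - {"hand": -1, "tx": -0.487, "ty": 0.604, "tz": 0, "wx": 0, "wy": 0, "wz": 0}
    - {"hand": -1, "tx": -0.487, "ty": 0.604, "tz": 0, "wx": 0, "wy": 0, "wz": 0}
    - {"hand": -1, "tx": -0.487, "ty": 0.604, "tz": 0, "wx": 0, "wy": 0, "wz": 0}
    - {"hand": -1, "tx": 0, "ty": 0, "tz": 0.4, "wx": 0, "wy": 0, "wz": 0}
    - {"hand": -1, "tx": 0, "ty": 0, "tz": 0.9, "wx": 0, "wy": 0, "wz": 0}
    - {"hand": -1, "tx": 0, "ty": 0, "tz": 0.9, "wx": 0, "wy": 0, "wz": 0}
    - {"hand": -1, "tx": 0, "ty": 0, "tz": 0.9, "wx": 0, "wy": 0, "wz": 0}
    - {"hand": -1, "tx": 0, "ty": 0, "tz": 0.3, "wx": 0, "wy": 0, "wz": 0}
    - {"hand": -1, "tx": 0, "ty": 0, "tz": 0, "wx": 0, "wy": 0, "wz": 0}
    - {"hand": -1, "tx": 0, "ty": 0, "tz": 0, "wx": 0, "wy": 0, "wz": 0}
    - {"hand": -1, "tx": 0, "ty": 0, "tz": 0, "wx": 0, "wy": 0, "wz": 0}

```text
time: 17.72
tool_pos: [467.6, -121.1, 81.1]
tcp_rot: [3.141, -0.0, -0.0]
contact_force: [0.1, -0.2, -0.3]
grip_width: 92.3
```

Run:
```python
from h import *
s=capture("side")[:,:,::-1];cv2.imwrite("pics/side8.png",s)
o=get_obs();print(o['tool_pos'],o['tcp_rot'],o['grip_width'],o['contact_force'])
cv2.imwrite("pics/c8.png",cv2.resize(s[160:290,160:310],None,fx=4,fy=4,interpolation=cv2.INTER_CUBIC))
```

```text
[ 467.96684308 -121.24170906   81.56891355] [ 3.14088602e+00 -1.55128819e-03 -1.54480293e-05] 91.93490360477179 [ 0.02414518 -0.01612597  0.26704456]
```

View pics/c8.png

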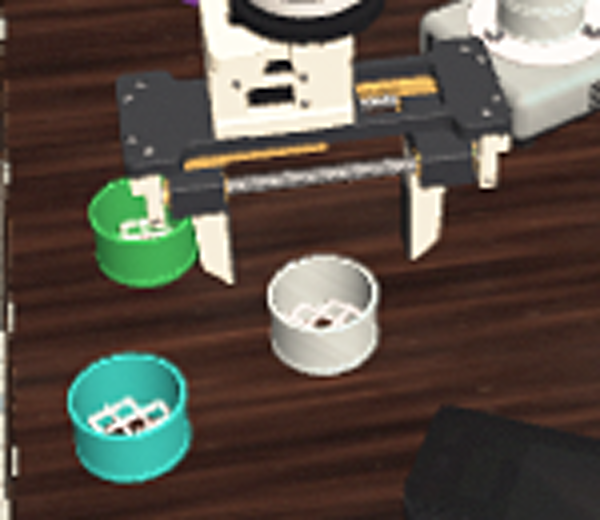

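Emit:
drive_tool:
  deltas:
    - {"hand": -1, "tx": 0, "ty": 0, "tz": 0.4, "wx": 0, "wy": 0, "wz": 0}
    - {"hand": -1, "tx": 0, "ty": 0, "tz": 0.5, "wx": 0, "wy": 0, "wz": 0}
    - {"hand": -1, "tx": 0, "ty": 0, "tz": 0.36, "wx": 0, "wy": 0, "wz": 0}
    - {"hand": -1, "tx": 0, "ty": 0, "tz": 0.2, "wx": 0, "wy": 0, "wz": 0}
    - {"hand": -1, "tx": 0, "ty": 0, "tz": 0, "wx": 0, "wy": 0, "wz": 0}
    - {"hand": -1, "tx": 0, "ty": 0, "tz": 0, "wx": 0, "wy": 0, "wz": 0}
    - {"hand": 1, "tx": 0, "ty": 0, "tz": 0, "wx": 0, "wy": 0, "wz": 0}
    - {"hand": 1, "tx": 0, "ty": 0, "tz": 0, "wx": 0, "wy": 0, "wz": 0}
    - {"hand": 1, "tx": 0, "ty": 0, "tz": 0, "wx": 0, "wy": 0, "wz": 0}
    - {"hand": 1, "tx": 0, "ty": 0, "tz": 0, "wx": 0, "wy": 0, "wz": 0}
    - {"hand": 1, "tx": 0, "ty": 0, "tz": 0, "wx": 0, "wy": 0, "wz": 0}
    - {"hand": 1, "tx": 0, "ty": 0, "tz": 0, "wx": 0, "wy": 0, "wz": 0}
    - {"hand": 1, "tx": 0, "ty": 0, "tz": 0, "wx": 0, "wy": 0, "wz": 0}
    - {"hand": 1, "tx": 0, "ty": 0, "tz": 0, "wx": 0, "wy": 0, "wz": 0}
    - {"hand": 1, "tx": 0, "ty": 0, "tz": 0, "wx": 0, "wy": 0, "wz": 0}

```text
time: 19.02
tool_pos: [467.5, -121.1, 22.6]
tcp_rot: [3.141, -0.0, -0.0]
contact_force: [-0.7, 0.4, 5.0]
grip_width: 59.8
```

Emit:
drive_tool:
  deltas:
    - {"hand": 1, "tx": 0, "ty": 0, "tz": -0.4, "wx": 0, "wy": 0, "wz": 0}
    - {"hand": 1, "tx": 0, "ty": 0, "tz": -0.8, "wx": 0, "wy": 0, "wz": 0}
    - {"hand": 1, "tx": 0, "ty": 0, "tz": -0.8, "wx": 0, "wy": 0, "wz": 0}
    - {"hand": 1, "tx": 0, "ty": 0, "tz": -0.8, "wx": 0, "wy": 0, "wz": 0}
    - {"hand": 1, "tx": 0, "ty": 0, "tz": -0.8, "wx": 0, "wy": 0, "wz": 0}
    - {"hand": 1, "tx": 0.2, "ty": -0.24, "tz": -0.6, "wx": 0, "wy": 0, "wz": 0}
    - {"hand": 1, "tx": 0.5, "ty": -0.62, "tz": 0, "wx": 0, "wy": 0, "wz": 0}
    - {"hand": 1, "tx": 0.5, "ty": -0.62, "tz": 0, "wx": 0, "wy": 0, "wz": 0}
    - {"hand": 1, "tx": 0.5, "ty": -0.62, "tz": 0, "wx": 0, "wy": 0, "wz": 0}
    - {"hand": 1, "tx": 0.5, "ty": -0.62, "tz": 0, "wx": 0, "wy": 0, "wz": 0}
    - {"hand": 1, "tx": 0.5, "ty": -0.62, "tz": 0, "wx": 0, "wy": 0, "wz": 0}
    - {"hand": 1, "tx": 0.5, "ty": -0.62, "tz": 0, "wx": 0, "wy": 0, "wz": 0}
    - {"hand": 1, "tx": 0.5, "ty": -0.62, "tz": 0, "wx": 0, "wy": 0, "wz": 0}
    - {"hand": 1, "tx": 0.5, "ty": -0.62, "tz": 0, "wx": 0, "wy": 0, "wz": 0}
    - {"hand": 1, "tx": 0.19, "ty": -0.24, "tz": 0, "wx": 0, "wy": 0, "wz": 0}
    - {"hand": 1, "tx": 0, "ty": 0, "tz": 0, "wx": 0, "wy": 0, "wz": 0}
    - {"hand": 1, "tx": 0, "ty": 0, "tz": 0, "wx": 0, "wy": 0, "wz": 0}
    - {"hand": 1, "tx": 0, "ty": 0, "tz": 0, "wx": 0, "wy": 0, "wz": 0}
    - {"hand": 1, "tx": 0, "ty": 0, "tz": 0, "wx": 0, "wy": 0, "wz": 0}

```text
time: 20.6
tool_pos: [642.4, 95.5, 190.2]
tcp_rot: [3.141, 0.001, -0.001]
contact_force: [0.2, -0.1, -0.1]
grip_width: 59.7
```

Emit:
drive_tool:
  deltas:
    - {"hand": 1, "tx": 0, "ty": -0.02, "tz": 0.4, "wx": 0, "wy": 0, "wz": 0}
    - {"hand": 1, "tx": 0, "ty": 0, "tz": 0.4, "wx": 0, "wy": 0, "wz": 0}
    - {"hand": 1, "tx": 0, "ty": 0, "tz": 0.22, "wx": 0, "wy": 0, "wz": 0}
    - {"hand": 1, "tx": 0, "ty": 0, "tz": 0.1, "wx": 0, "wy": 0, "wz": 0}
    - {"hand": 1, "tx": 0, "ty": 0, "tz": 0, "wx": 0, "wy": 0, "wz": 0}
    - {"hand": 1, "tx": 0, "ty": 0, "tz": 0, "wx": 0, "wy": 0, "wz": 0}
    - {"hand": 1, "tx": 0, "ty": 0, "tz": 0, "wx": 0, "wy": 0, "wz": 0}

```text
time: 21.18
tool_pos: [643.5, 97.2, 146.6]
tcp_rot: [3.142, -0.002, -0.0]
contact_force: [0.5, -0.4, -1.2]
grip_width: 59.8
```

```bash
python3 look.py 9 110
```

```text
[643.47607082  97.31093654 146.58884018] [-3.14158767e+00 -1.85851379e-03 -1.82883351e-04] 59.841715171209174 [ 0.28025688 -0.56716113 -2.2229388 ]
```

View pics/c9.png

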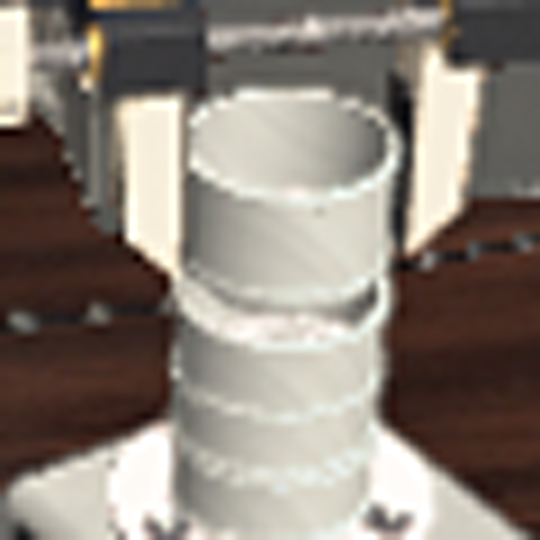

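Emit:
drive_tool:
  deltas:
    - {"hand": 1, "tx": -0.015, "ty": 0.02, "tz": 0.06, "wx": 0, "wy": 0, "wz": 0}
    - {"hand": 1, "tx": 0, "ty": 0, "tz": 0.06, "wx": 0, "wy": 0, "wz": 0}
    - {"hand": 1, "tx": 0, "ty": 0, "tz": 0.06, "wx": 0, "wy": 0, "wz": 0}
    - {"hand": 1, "tx": 0, "ty": 0, "tz": 0.05, "wx": 0, "wy": 0, "wz": 0}
    - {"hand": 1, "tx": 0, "ty": 0, "tz": 0.045, "wx": 0, "wy": 0, "wz": 0}
    - {"hand": 1, "tx": 0, "ty": 0, "tz": 0, "wx": 0, "wy": 0, "wz": 0}
    - {"hand": 1, "tx": 0, "ty": 0, "tz": 0, "wx": 0, "wy": 0, "wz": 0}

```text
time: 21.82
tool_pos: [642.4, 96.6, 135.6]
tcp_rot: [3.141, -0.001, 0.0]
contact_force: [-2.0, -0.5, 6.0]
grip_width: 60.0
```

Emit:
drive_tool:
  deltas:
    - {"hand": -1, "tx": 0, "ty": 0, "tz": 0, "wx": 0, "wy": 0, "wz": 0}
    - {"hand": -1, "tx": 0, "ty": 0, "tz": 0, "wx": 0, "wy": 0, "wz": 0}
    - {"hand": -1, "tx": 0, "ty": 0, "tz": 0, "wx": 0, "wy": 0, "wz": 0}
    - {"hand": -1, "tx": 0, "ty": 0, "tz": 0, "wx": 0, "wy": 0, "wz": 0}
    - {"hand": -1, "tx": 0, "ty": 0, "tz": 0, "wx": 0, "wy": 0, "wz": 0}
    - {"hand": -1, "tx": 0, "ty": 0, "tz": -0.5, "wx": 0, "wy": 0, "wz": 0}
    - {"hand": -1, "tx": 0, "ty": 0, "tz": -1, "wx": 0, "wy": 0, "wz": 0}
    - {"hand": -1, "tx": 0, "ty": 0, "tz": -0.7, "wx": 0, "wy": 0, "wz": 0}
    - {"hand": -1, "tx": 0, "ty": 0, "tz": -0.3, "wx": 0, "wy": 0, "wz": 0}
    - {"hand": -1, "tx": 0, "ty": 0, "tz": 0, "wx": 0, "wy": 0, "wz": 0}
    - {"hand": -1, "tx": 0, "ty": 0, "tz": 0, "wx": 0, "wy": 0, "wz": 0}

```text
time: 22.73
tool_pos: [642.4, 96.6, 234.5]
tcp_rot: [3.142, -0.001, -0.0]
contact_force: [0.9, -0.2, -1.0]
grip_width: 92.1
```

```bash
python3 look.py 10 110
```

```text
[641.81560415  96.55189744 233.12783279] [ 3.14142421e+00  1.96373510e-03 -9.94474173e-05] 91.80593809429253 [-0.00187765 -0.47244076  0.23629899]
```

View pics/c10.png

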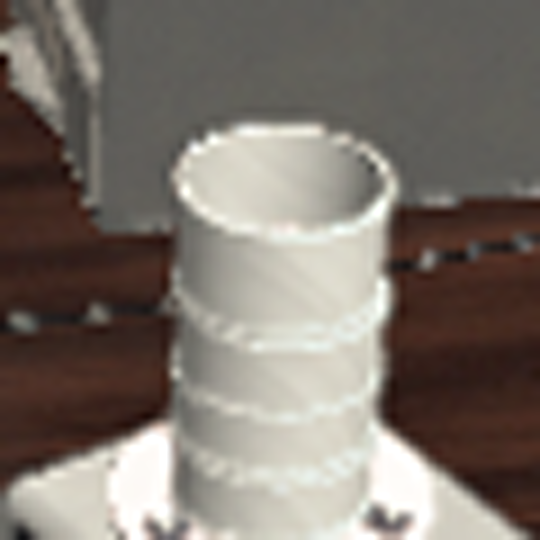

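Run:
```python
from h import *
for c in ((644.3,96.5,154),(644.3,96.5,120),(644.3,96.5,94)):
    P=np.array([proj("side",(c[0]+30*np.cos(a),c[1]+30*np.sin(a),c[2])) for a in np.linspace(0,6.28,73)])
    Q=(P-[265,110]+.5)*9; print(c,Q.min(0).round(),Q.max(0).round())
s=cv2.imread("pics/side10.png"); cv2.imwrite("pics/c10b.png",cv2.resize(s[120:165,275:320],None,fx=13,fy=13,interpolation=cv2.INTER_CUBIC))
```

```text
(644.3, 96.5, 154) [175. 121.] [395. 236.]
(644.3, 96.5, 120) [171. 227.] [387. 344.]
(644.3, 96.5, 94) [168. 305.] [381. 424.]
```

View pics/c10b.png

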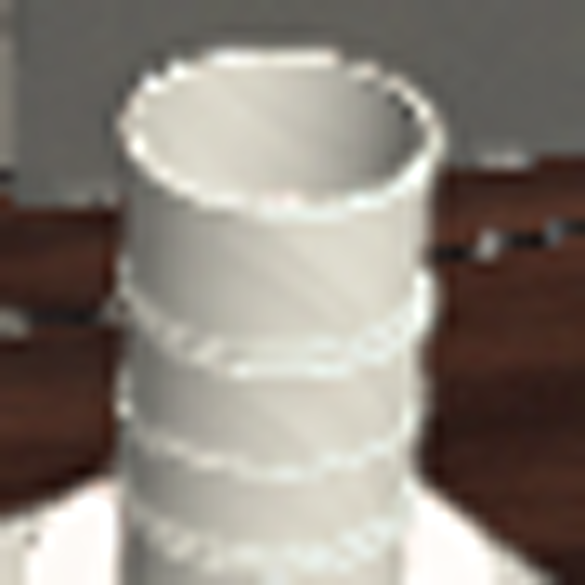

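Emit:
drive_tool:
  deltas:
    - {"hand": -1, "tx": 0, "ty": 0, "tz": 0, "wx": 0, "wy": 0, "wz": 1}
    - {"hand": -1, "tx": 0, "ty": 0, "tz": 0, "wx": 0, "wy": 0, "wz": 1}
    - {"hand": -1, "tx": 0, "ty": 0, "tz": 0, "wx": 0, "wy": 0, "wz": 1}
    - {"hand": -1, "tx": 0, "ty": 0, "tz": 0, "wx": 0, "wy": 0, "wz": 1}
    - {"hand": -1, "tx": 0, "ty": 0, "tz": 0, "wx": 0, "wy": 0, "wz": 1}
    - {"hand": -1, "tx": 0, "ty": 0, "tz": 0, "wx": 0, "wy": 0, "wz": 1}
    - {"hand": -1, "tx": 0, "ty": 0, "tz": 0, "wx": 0, "wy": 0, "wz": 1}
    - {"hand": -1, "tx": 0, "ty": 0, "tz": 0, "wx": 0, "wy": 0, "wz": 1}
    - {"hand": -1, "tx": 0, "ty": 0, "tz": 0, "wx": 0, "wy": 0, "wz": 1}
    - {"hand": -1, "tx": 0, "ty": 0, "tz": 0, "wx": 0, "wy": 0, "wz": 1}
    - {"hand": -1, "tx": 0, "ty": 0, "tz": 0, "wx": 0, "wy": 0, "wz": 1}
    - {"hand": -1, "tx": 0, "ty": 0, "tz": 0, "wx": 0, "wy": 0, "wz": 1}
    - {"hand": -1, "tx": 0, "ty": 0, "tz": 0, "wx": 0, "wy": 0, "wz": 1}
    - {"hand": -1, "tx": 0, "ty": 0, "tz": 0, "wx": 0, "wy": 0, "wz": 1}
    - {"hand": -1, "tx": 0, "ty": 0, "tz": 0, "wx": 0, "wy": 0, "wz": 1}
    - {"hand": -1, "tx": 0, "ty": 0, "tz": 0, "wx": 0, "wy": 0, "wz": 1}
    - {"hand": -1, "tx": 0, "ty": 0, "tz": 0, "wx": 0, "wy": 0, "wz": 1}
    - {"hand": -1, "tx": 0, "ty": 0, "tz": 0, "wx": 0, "wy": 0, "wz": 1}
    - {"hand": -1, "tx": 0, "ty": 0, "tz": 0, "wx": 0, "wy": 0, "wz": 0}

```text
time: 24.37
tool_pos: [641.5, 96.5, 232.0]
tcp_rot: [3.137, -0.0, -1.574]
contact_force: [-0.9, 0.0, -0.3]
grip_width: 92.1
```

Emit:
drive_tool:
  deltas:
    - {"hand": -1, "tx": 0.892, "ty": 0.338, "tz": 0, "wx": 0, "wy": 0, "wz": 0}
    - {"hand": -1, "tx": 0.892, "ty": 0.338, "tz": 0, "wx": 0, "wy": 0, "wz": 0}
    - {"hand": -1, "tx": 0.892, "ty": 0.338, "tz": 0, "wx": 0, "wy": 0, "wz": 0}
    - {"hand": -1, "tx": 0.892, "ty": 0.338, "tz": 0, "wx": 0, "wy": 0, "wz": 0}
    - {"hand": -1, "tx": 0.892, "ty": 0.338, "tz": 0, "wx": 0, "wy": 0, "wz": 0}
    - {"hand": -1, "tx": 0.892, "ty": 0.338, "tz": 0, "wx": 0, "wy": 0, "wz": 0}
    - {"hand": -1, "tx": 0.892, "ty": 0.338, "tz": 0, "wx": 0, "wy": 0, "wz": 0}
    - {"hand": -1, "tx": 0.892, "ty": 0.338, "tz": 0, "wx": 0, "wy": 0, "wz": 0}
    - {"hand": -1, "tx": 0.892, "ty": 0.338, "tz": 0, "wx": 0, "wy": 0, "wz": 0}
    - {"hand": -1, "tx": 0.892, "ty": 0.338, "tz": 0, "wx": 0, "wy": 0, "wz": 0}
    - {"hand": -1, "tx": 0.892, "ty": 0.338, "tz": 0, "wx": 0, "wy": 0, "wz": 0}
    - {"hand": -1, "tx": 0.892, "ty": 0.338, "tz": 0, "wx": 0, "wy": 0, "wz": 0}
    - {"hand": -1, "tx": 0.892, "ty": 0.338, "tz": 0, "wx": 0, "wy": 0, "wz": 0}
    - {"hand": -1, "tx": 0.892, "ty": 0.338, "tz": 0, "wx": 0, "wy": 0, "wz": 0}
    - {"hand": -1, "tx": 0, "ty": 0, "tz": 0, "wx": 0, "wy": 0, "wz": 0}
    - {"hand": -1, "tx": 0, "ty": 0, "tz": 0, "wx": 0, "wy": 0, "wz": 0}
    - {"hand": -1, "tx": 0, "ty": 0, "tz": 0, "wx": 0, "wy": 0, "wz": 0}
    - {"hand": -1, "tx": 0, "ty": 0, "tz": 0, "wx": 0, "wy": 0, "wz": 0}

```text
time: 25.87
tool_pos: [453.5, -401.5, 233.9]
tcp_rot: [3.141, 0.001, -1.569]
contact_force: [-0.2, 0.1, -0.6]
grip_width: 92.0
```

Emit:
drive_tool:
  deltas:
    - {"hand": -1, "tx": 0.03, "ty": 0.01, "tz": 0.5, "wx": 0, "wy": 0, "wz": 0}
    - {"hand": -1, "tx": 0, "ty": 0, "tz": 1, "wx": 0, "wy": 0, "wz": 0}
    - {"hand": -1, "tx": 0, "ty": 0, "tz": 1, "wx": 0, "wy": 0, "wz": 0}
    - {"hand": -1, "tx": 0, "ty": 0, "tz": 1, "wx": 0, "wy": 0, "wz": 0}
    - {"hand": -1, "tx": 0, "ty": 0, "tz": 0.5, "wx": 0, "wy": 0, "wz": 0}
    - {"hand": -1, "tx": 0, "ty": 0, "tz": 0.1, "wx": 0, "wy": 0, "wz": 0}
    - {"hand": -1, "tx": 0, "ty": 0, "tz": 0, "wx": 0, "wy": 0, "wz": 0}
    - {"hand": -1, "tx": 0, "ty": 0, "tz": 0, "wx": 0, "wy": 0, "wz": 0}
    - {"hand": -1, "tx": 0, "ty": 0, "tz": 0, "wx": 0, "wy": 0, "wz": 0}

```text
time: 26.62
tool_pos: [454.0, -404.8, 72.9]
tcp_rot: [-3.139, -0.003, -1.57]
contact_force: [-0.3, -0.5, 0.0]
grip_width: 91.5
```

Run:
```python
from h import *
s=capture("side")[:,:,::-1];cv2.imwrite("pics/side11.png",s)
o=get_obs();print(o['tool_pos'],o['tcp_rot'],o['grip_width'],o['contact_force'])
cv2.imwrite("pics/c11.png",cv2.resize(s[260:400,180:330],None,fx=4,fy=4,interpolation=cv2.INTER_CUBIC))
```

```text
[ 453.78163683 -404.84366291   72.86234675] [-3.1388702  -0.00320268 -1.57009688] 91.53869281069409 [ 0.48421795  0.77130124 -0.11751653]
```

View pics/c11.png

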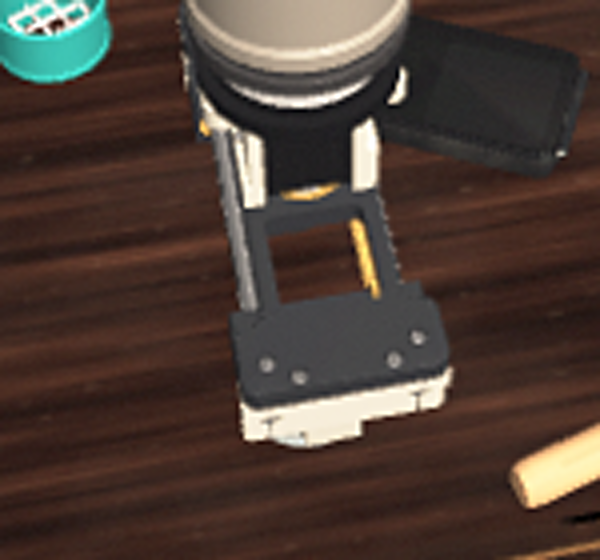

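Emit:
drive_tool:
  deltas:
    - {"hand": -1, "tx": -0.03, "ty": 0.02, "tz": 0.4, "wx": 0, "wy": 0, "wz": 0}
    - {"hand": -1, "tx": 0, "ty": 0, "tz": 0.5, "wx": 0, "wy": 0, "wz": 0}
    - {"hand": -1, "tx": 0, "ty": 0, "tz": 0.3, "wx": 0, "wy": 0, "wz": 0}
    - {"hand": -1, "tx": 0, "ty": 0, "tz": 0.15, "wx": 0, "wy": 0, "wz": 0}
    - {"hand": -1, "tx": 0, "ty": 0, "tz": 0, "wx": 0, "wy": 0, "wz": 0}
    - {"hand": -1, "tx": 0, "ty": 0, "tz": 0, "wx": 0, "wy": 0, "wz": 0}
    - {"hand": -1, "tx": 0, "ty": 0, "tz": 0, "wx": 0, "wy": 0, "wz": 0}

```text
time: 27.25
tool_pos: [452.4, -403.6, 17.6]
tcp_rot: [-3.14, -0.002, -1.571]
contact_force: [-0.2, 0.1, 0.6]
grip_width: 91.9
```

Emit:
drive_tool:
  deltas:
    - {"hand": 1, "tx": 0, "ty": 0, "tz": 0, "wx": 0, "wy": 0, "wz": 0}
    - {"hand": 1, "tx": 0, "ty": 0, "tz": 0, "wx": 0, "wy": 0, "wz": 0}
    - {"hand": 1, "tx": 0, "ty": 0, "tz": 0, "wx": 0, "wy": 0, "wz": 0}
    - {"hand": 1, "tx": 0, "ty": 0, "tz": 0, "wx": 0, "wy": 0, "wz": 0}
    - {"hand": 1, "tx": 0, "ty": 0, "tz": 0, "wx": 0, "wy": 0, "wz": 0}
    - {"hand": 1, "tx": 0, "ty": 0, "tz": 0, "wx": 0, "wy": 0, "wz": 0}
    - {"hand": 1, "tx": 0, "ty": 0, "tz": 0, "wx": 0, "wy": 0, "wz": 0}
    - {"hand": 1, "tx": 0, "ty": 0, "tz": 0, "wx": 0, "wy": 0, "wz": 0}
    - {"hand": -1, "tx": 0, "ty": 0, "tz": 0, "wx": 0, "wy": 0, "wz": 0}
    - {"hand": -1, "tx": 0, "ty": 0, "tz": 0, "wx": 0, "wy": 0, "wz": 0}
    - {"hand": -1, "tx": 0, "ty": 0, "tz": 0, "wx": 0, "wy": 0, "wz": 0}
    - {"hand": -1, "tx": 0, "ty": 0, "tz": 0, "wx": 0, "wy": 0, "wz": 0}
    - {"hand": -1, "tx": 0, "ty": 0, "tz": 0, "wx": 0, "wy": 0, "wz": 0}

```text
time: 28.33
tool_pos: [451.8, -402.9, 16.5]
tcp_rot: [3.142, -0.0, -1.571]
contact_force: [-0.1, -0.3, -0.0]
grip_width: 87.6
```

Emit:
drive_tool:
  deltas:
    - {"hand": -1, "tx": 0, "ty": 0, "tz": 0, "wx": 0, "wy": 0, "wz": -1}
    - {"hand": -1, "tx": 0, "ty": 0, "tz": 0, "wx": 0, "wy": 0, "wz": -1}
    - {"hand": -1, "tx": 0, "ty": 0, "tz": 0, "wx": 0, "wy": 0, "wz": -1}
    - {"hand": -1, "tx": 0, "ty": 0, "tz": 0, "wx": 0, "wy": 0, "wz": -1}
    - {"hand": -1, "tx": 0, "ty": 0, "tz": 0, "wx": 0, "wy": 0, "wz": -1}
    - {"hand": -1, "tx": 0, "ty": 0, "tz": 0, "wx": 0, "wy": 0, "wz": -1}
    - {"hand": -1, "tx": 0, "ty": 0, "tz": 0, "wx": 0, "wy": 0, "wz": -1}
    - {"hand": -1, "tx": 0, "ty": 0, "tz": 0, "wx": 0, "wy": 0, "wz": -1}
    - {"hand": -1, "tx": 0, "ty": 0, "tz": 0, "wx": 0, "wy": 0, "wz": -1}
    - {"hand": -1, "tx": 0, "ty": 0, "tz": 0, "wx": 0, "wy": 0, "wz": -1}
    - {"hand": -1, "tx": 0, "ty": 0, "tz": 0, "wx": 0, "wy": 0, "wz": -1}
    - {"hand": -1, "tx": 0, "ty": 0, "tz": 0, "wx": 0, "wy": 0, "wz": -1}
    - {"hand": -1, "tx": 0, "ty": 0, "tz": 0, "wx": 0, "wy": 0, "wz": -1}
    - {"hand": -1, "tx": 0, "ty": 0, "tz": 0, "wx": 0, "wy": 0, "wz": -1}
    - {"hand": -1, "tx": 0, "ty": 0, "tz": 0, "wx": 0, "wy": 0, "wz": -1}
    - {"hand": -1, "tx": 0, "ty": 0, "tz": 0, "wx": 0, "wy": 0, "wz": -1}
    - {"hand": -1, "tx": 0, "ty": 0, "tz": 0, "wx": 0, "wy": 0, "wz": -1}
    - {"hand": -1, "tx": 0, "ty": 0, "tz": 0, "wx": 0, "wy": 0, "wz": -1}
    - {"hand": -1, "tx": 0, "ty": 0, "tz": 0, "wx": 0, "wy": 0, "wz": 0}
    - {"hand": -1, "tx": 0, "ty": 0, "tz": 0, "wx": 0, "wy": 0, "wz": 0}

```text
time: 30.0
tool_pos: [451.8, -402.9, 16.5]
tcp_rot: [3.142, -0.0, -0.003]
contact_force: [0.0, 0.1, 1.0]
grip_width: 91.7
```

Emit:
drive_tool:
  deltas:
    - {"hand": 1, "tx": 0, "ty": 0, "tz": 0, "wx": 0, "wy": 0, "wz": 0}
    - {"hand": 1, "tx": 0, "ty": 0, "tz": 0, "wx": 0, "wy": 0, "wz": 0}
    - {"hand": 1, "tx": 0, "ty": 0, "tz": 0, "wx": 0, "wy": 0, "wz": 0}
    - {"hand": 1, "tx": 0, "ty": 0, "tz": 0, "wx": 0, "wy": 0, "wz": 0}
    - {"hand": 1, "tx": 0, "ty": 0, "tz": 0, "wx": 0, "wy": 0, "wz": 0}
    - {"hand": 1, "tx": 0, "ty": 0, "tz": 0, "wx": 0, "wy": 0, "wz": 0}
    - {"hand": 1, "tx": 0, "ty": 0, "tz": 0, "wx": 0, "wy": 0, "wz": 0}
    - {"hand": 1, "tx": 0, "ty": 0, "tz": 0, "wx": 0, "wy": 0, "wz": 0}
    - {"hand": 1, "tx": 0, "ty": 0, "tz": 0, "wx": 0, "wy": 0, "wz": 0}

```text
time: 30.75
tool_pos: [451.9, -403.0, 16.5]
tcp_rot: [3.141, -0.0, -0.0]
contact_force: [-0.1, 0.4, 0.1]
grip_width: 59.2
```

Emit:
drive_tool:
  deltas:
    - {"hand": 1, "tx": 0, "ty": 0, "tz": -0.4, "wx": 0, "wy": 0, "wz": 0}
    - {"hand": 1, "tx": 0, "ty": 0, "tz": -0.8, "wx": 0, "wy": 0, "wz": 0}
    - {"hand": 1, "tx": 0, "ty": 0, "tz": -0.8, "wx": 0, "wy": 0, "wz": 0}
    - {"hand": 1, "tx": 0, "ty": 0, "tz": -0.8, "wx": 0, "wy": 0, "wz": 0}
    - {"hand": 1, "tx": 0, "ty": 0, "tz": -0.8, "wx": 0, "wy": 0, "wz": 0}
    - {"hand": 1, "tx": 0, "ty": 0, "tz": -0.8, "wx": 0, "wy": 0, "wz": 0}
    - {"hand": 1, "tx": 0, "ty": 0, "tz": -0.8, "wx": 0, "wy": 0, "wz": 0}
    - {"hand": 1, "tx": 0, "ty": 0, "tz": 0, "wx": 0, "wy": 0, "wz": 0}
    - {"hand": 1, "tx": 0, "ty": 0, "tz": 0, "wx": 0, "wy": 0, "wz": 0}

```text
time: 31.5
tool_pos: [452.3, -403.5, 226.5]
tcp_rot: [3.138, -0.003, -0.0]
contact_force: [-0.0, -0.2, -1.3]
grip_width: 59.5
```

Emit:
drive_tool:
  deltas:
    - {"hand": 1, "tx": 0.159, "ty": -0.417, "tz": 0, "wx": 0, "wy": 0, "wz": 0}
    - {"hand": 1, "tx": 0.318, "ty": -0.833, "tz": 0, "wx": 0, "wy": 0, "wz": 0}
    - {"hand": 1, "tx": 0.318, "ty": -0.833, "tz": 0, "wx": 0, "wy": 0, "wz": 0}
    - {"hand": 1, "tx": 0.318, "ty": -0.833, "tz": 0, "wx": 0, "wy": 0, "wz": 0}
    - {"hand": 1, "tx": 0.318, "ty": -0.833, "tz": 0, "wx": 0, "wy": 0, "wz": 0}
    - {"hand": 1, "tx": 0.318, "ty": -0.833, "tz": 0, "wx": 0, "wy": 0, "wz": 0}
    - {"hand": 1, "tx": 0.318, "ty": -0.833, "tz": 0, "wx": 0, "wy": 0, "wz": 0}
    - {"hand": 1, "tx": 0.318, "ty": -0.833, "tz": 0, "wx": 0, "wy": 0, "wz": 0}
    - {"hand": 1, "tx": 0.318, "ty": -0.833, "tz": 0, "wx": 0, "wy": 0, "wz": 0}
    - {"hand": 1, "tx": 0.318, "ty": -0.833, "tz": 0, "wx": 0, "wy": 0, "wz": 0}
    - {"hand": 1, "tx": 0.318, "ty": -0.833, "tz": 0, "wx": 0, "wy": 0, "wz": 0}
    - {"hand": 1, "tx": 0.318, "ty": -0.833, "tz": 0, "wx": 0, "wy": 0, "wz": 0}
    - {"hand": 1, "tx": 0.318, "ty": -0.833, "tz": 0, "wx": 0, "wy": 0, "wz": 0}
    - {"hand": 1, "tx": 0.318, "ty": -0.833, "tz": 0, "wx": 0, "wy": 0, "wz": 0}
    - {"hand": 1, "tx": 0.318, "ty": -0.833, "tz": 0, "wx": 0, "wy": 0, "wz": 0}
    - {"hand": 1, "tx": 0.159, "ty": -0.417, "tz": 0, "wx": 0, "wy": 0, "wz": 0}
    - {"hand": 1, "tx": 0, "ty": 0, "tz": 0, "wx": 0, "wy": 0, "wz": 0}
    - {"hand": 1, "tx": 0, "ty": 0, "tz": 0, "wx": 0, "wy": 0, "wz": 0}
    - {"hand": 1, "tx": 0, "ty": 0, "tz": 0, "wx": 0, "wy": 0, "wz": 0}
    - {"hand": 1, "tx": 0, "ty": 0, "tz": 0, "wx": 0, "wy": 0, "wz": 0}

```text
time: 33.17
tool_pos: [642.2, 95.6, 223.7]
tcp_rot: [3.141, 0.002, -0.001]
contact_force: [0.1, 1.1, -0.8]
grip_width: 59.6
```

Emit:
drive_tool:
  deltas:
    - {"hand": 1, "tx": 0, "ty": 0, "tz": 0.4, "wx": 0, "wy": 0, "wz": 0}
    - {"hand": 1, "tx": 0, "ty": 0, "tz": 0.4, "wx": 0, "wy": 0, "wz": 0}
    - {"hand": 1, "tx": 0, "ty": 0, "tz": 0.3, "wx": 0, "wy": 0, "wz": 0}
    - {"hand": 1, "tx": 0, "ty": 0, "tz": 0.14, "wx": 0, "wy": 0, "wz": 0}
    - {"hand": 1, "tx": 0, "ty": 0, "tz": 0, "wx": 0, "wy": 0, "wz": 0}
    - {"hand": 1, "tx": 0, "ty": 0, "tz": 0, "wx": 0, "wy": 0, "wz": 0}
    - {"hand": 1, "tx": 0, "ty": 0, "tz": 0, "wx": 0, "wy": 0, "wz": 0}

```text
time: 33.75
tool_pos: [643.2, 96.5, 176.0]
tcp_rot: [3.142, -0.002, -0.001]
contact_force: [-0.2, -0.2, -0.6]
grip_width: 58.8
```

```bash
python3 look.py 12 95
```

```text
[643.20211005  96.615567   176.06518117] [ 3.14156614e+00 -1.97458432e-03 -4.66862730e-04] 59.139144867898956 [ 0.26349263  0.51820637 -1.45704931]
```

View pics/c12.png

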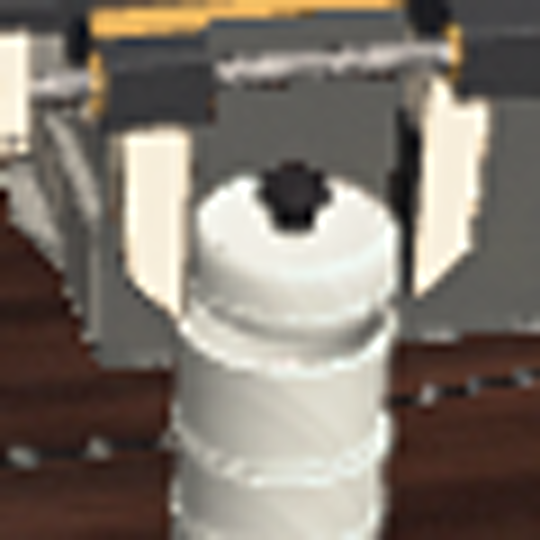

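Emit:
drive_tool:
  deltas:
    - {"hand": 1, "tx": -0.015, "ty": 0, "tz": 0.06, "wx": 0, "wy": 0, "wz": 0}
    - {"hand": 1, "tx": 0, "ty": 0, "tz": 0.06, "wx": 0, "wy": 0, "wz": 0}
    - {"hand": 1, "tx": 0, "ty": 0, "tz": 0.06, "wx": 0, "wy": 0, "wz": 0}
    - {"hand": 1, "tx": 0, "ty": 0, "tz": 0.05, "wx": 0, "wy": 0, "wz": 0}
    - {"hand": 1, "tx": 0, "ty": 0, "tz": 0.05, "wx": 0, "wy": 0, "wz": 0}
    - {"hand": 1, "tx": 0, "ty": 0, "tz": 0.03, "wx": 0, "wy": 0, "wz": 0}
    - {"hand": 1, "tx": 0, "ty": 0, "tz": 0, "wx": 0, "wy": 0, "wz": 0}
    - {"hand": 1, "tx": 0, "ty": 0, "tz": 0, "wx": 0, "wy": 0, "wz": 0}

```text
time: 34.47
tool_pos: [642.4, 97.0, 164.3]
tcp_rot: [3.141, -0.002, 0.0]
contact_force: [-3.6, -0.7, 9.6]
grip_width: 59.3
```

```bash
python3 look.py 13 95
```

```text
[642.45126535  97.00605966 164.27788645] [ 3.14148688e+00 -2.19674406e-03  2.08608066e-04] 59.57602767470803 [-2.20723519 -0.43397178  8.75459622]
```

View pics/c13.png

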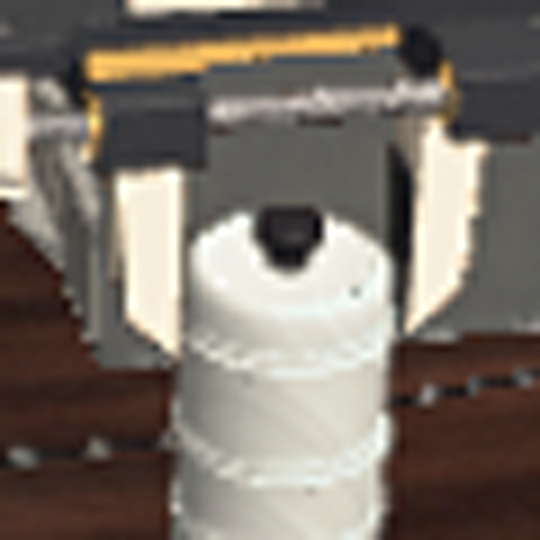

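Emit:
drive_tool:
  deltas:
    - {"hand": -1, "tx": 0, "ty": 0, "tz": 0, "wx": 0, "wy": 0, "wz": 0}
    - {"hand": -1, "tx": 0, "ty": 0, "tz": 0, "wx": 0, "wy": 0, "wz": 0}
    - {"hand": -1, "tx": 0, "ty": 0, "tz": 0, "wx": 0, "wy": 0, "wz": 0}
    - {"hand": -1, "tx": 0, "ty": 0, "tz": 0, "wx": 0, "wy": 0, "wz": 0}
    - {"hand": -1, "tx": 0, "ty": 0, "tz": 0, "wx": 0, "wy": 0, "wz": 0}
    - {"hand": -1, "tx": 0, "ty": 0, "tz": -0.5, "wx": 0, "wy": 0, "wz": 0}
    - {"hand": -1, "tx": 0, "ty": 0, "tz": -1, "wx": 0, "wy": 0, "wz": 0}
    - {"hand": -1, "tx": 0, "ty": 0, "tz": -0.7, "wx": 0, "wy": 0, "wz": 0}
    - {"hand": -1, "tx": 0, "ty": 0, "tz": -0.3, "wx": 0, "wy": 0, "wz": 0}
    - {"hand": -1, "tx": -0.8, "ty": 0, "tz": 0, "wx": 0, "wy": 0, "wz": 0}
    - {"hand": -1, "tx": -0.8, "ty": 0, "tz": 0, "wx": 0, "wy": 0, "wz": 0}
    - {"hand": -1, "tx": -0.8, "ty": 0.4, "tz": 0, "wx": 0, "wy": 0, "wz": 0}
    - {"hand": -1, "tx": -0.8, "ty": 0.6, "tz": 0, "wx": 0, "wy": 0, "wz": 0}
    - {"hand": -1, "tx": -0.8, "ty": 0.6, "tz": 0, "wx": 0, "wy": 0, "wz": 0}
    - {"hand": -1, "tx": -0.6, "ty": 0.6, "tz": 0, "wx": 0, "wy": 0, "wz": 0}
    - {"hand": -1, "tx": -0.4, "ty": 0.6, "tz": 0, "wx": 0, "wy": 0, "wz": 0}
    - {"hand": -1, "tx": 0, "ty": 0, "tz": 0, "wx": 0, "wy": 0, "wz": 0}
    - {"hand": -1, "tx": 0, "ty": 0, "tz": 0, "wx": 0, "wy": 0, "wz": 0}
    - {"hand": -1, "tx": 0, "ty": 0, "tz": 0, "wx": 0, "wy": 0, "wz": 0}

```text
time: 36.1
tool_pos: [442.6, -14.9, 262.7]
tcp_rot: [-3.141, -0.001, -0.001]
contact_force: [-1.5, 0.4, 0.4]
grip_width: 92.1
```

```bash
python3 look.py 14 95
python3 - <<'E'
from h import *
t=capture("top")[:,:,::-1]; cv2.imwrite("pics/top14.png",t)
s=cv2.imread("pics/side14.png")
a=cv2.resize(s[105:185,265:325],None,fx=7,fy=7,interpolation=cv2.INTER_CUBIC);b=cv2.resize(t[145:225,170:218],None,fx=7,fy=7,interpolation=cv2.INTER_CUBIC)
cv2.imwrite("pics/c14.png",np.hstack([a,b]))
c=(644,97,170);print(proj("side",c))
P=np.array([proj("side",(644.3+30*np.cos(q),97+30*np.sin(q),170)) for q in np.linspace(0,6.28,73)]);print((P.min(0)-[265,105])*7,(P.max(0)-[265,105])*7)
E
```

```text
[442.73597065 -14.64936101 262.55936064] [-3.14141271e+00 -5.79961678e-04  1.93481601e-04] 92.02484086597207 [0.4767888  0.38033179 0.02991648]
(np.float64(296.3067864119847), np.float64(123.3151558408218))
[133.3759278   84.83365534] [306.72665062 173.26289105]
```

View pics/c14.png

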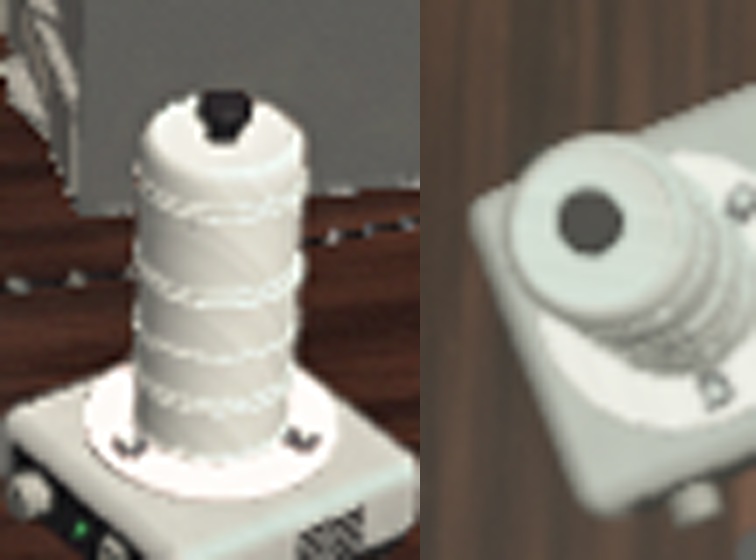

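View pics/side14.png

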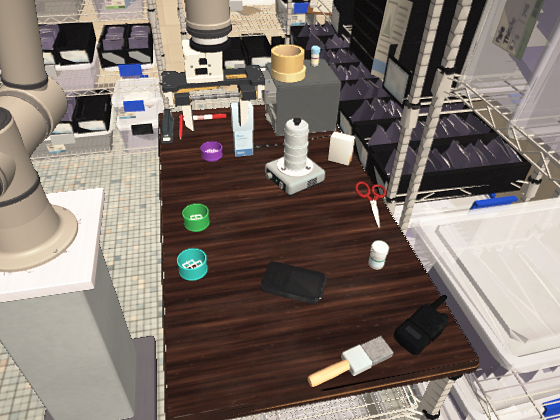

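Run:
```python
from plant import *
print(close_job())
```

```text
the job is handed in; nothing more can be done
None
```

I built the stack on the receiver pan in order – fine, medium, coarse, lid – and handed the job in after about 36 s of the 112 s allowed. Handing in gives no verdict, so I don't know the official result.

**Fit:** The fine, medium and coarse sieves came down to within about 0.2 mm of their calculated nested heights. After each release the side view showed the seams flush. The lid stopped about 0.8 mm high with roughly 9 N of upward force just before I let it go. Afterwards it looked upright and closed on the coarse sieve, and its top edge was within about 1.5 mm of where it should appear. I did not press it further.

**Centring:** A thin ledge, which I put at about 1 mm, shows at the front of the medium–coarse seam. It fits the skirt's play in the bore and is inside the 4 mm limit.

**Calibration:** The two cameras disagreed by about 2–3 mm, mostly in x, so I relied on squeezing the fine sieve and the lid from two directions. For every piece I also compared the held part with the stack in the side view before lowering it.

**Bystanders:** In the last picture the scale, vial, both upright boxes and the coloured look-alikes sit where they were at the start. That was judged by eye, not measured. The gripper was open and clear of everything.

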